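Hold a retired drive in the slot of a desktop drive eraser

TASK

Get the desktop eraser ready and wipe the red-capped drive: first turn the grey level knob until its pointer points at the red mark, then slide the blue lock hood fully home over the knob. Then take the red-capped drive out of the rack and lower it upright through the slot in the eraser's top until the white line round its middle is level with the top of the eraser, and finish while still holding it there, hanging in the slot clear of its bottom. Leave the two green-capped drives in the rack and everything else on the desk where it is.

Things in the scene. Friction and masses are not known exactly. Their poses are not given: they have to be found in the camera images.
- eraser: White-and-grey desktop drive eraser, a fixed box 240 (x) by 330 (y) by 100 mm high; origin at the centre of its underside, z up, x away from its vented front face. It stands at a random place and yaw (within 0.2 rad). On its flat grey top are the slot (at its +y side), and at its -y side the knob and, behind the knob (+x), the lock hood. In its own frame the knob's axis is at (-65, -75) mm.
- slot (a point): Centre of the mouth of the eraser's slot, in the plane of the eraser's top (100 mm above the table); axes as the eraser's. The slot is 80 mm (eraser x) by 18 mm (eraser y), 2 mm wider than the drive's thickness and 4 mm longer than its width. Steep yellow bevels around it open the mouth by 5 mm on every side over the top 8 mm. It goes straight down 94 mm to a closed floor.
- knob (a joint): Angle of the grey level knob, rad, 0 to 2.6, turning about a vertical axis. It grows as the knob turns clockwise seen from above. At value q its pointer has the direction 1.3 - q (counter-clockwise from the eraser's x axis). Starts between 0.4 and 1.0; light friction (0.04 N m), stays where it is left.
- knob_grip (a point): Point on the knob's axis, 34 mm above the eraser's top, at the height to grip. The knob is a disc 42 mm across, its top 12 mm above the eraser's top, with a bar grip on it 40 mm long (along the pointer), 14 mm thick, reaching up to 42 mm above the eraser's top. x axis along the pointer.
- knob_tip (a point): Tip of the knob's white pointer, 24 mm from the knob's axis, 12 mm above the eraser's top.
- mark (a joint): Angle of the red mark on the black scale ring round the knob, counted as for the knob: the pointer is on the mark when the knob's value equals this one. Between 1.4 and 1.9, fixed for the run; nothing needs to touch the ring.
- mark_tip (a point): Inner end of the red mark, 24 mm from the knob's axis, 5 mm above the eraser's top; the pointer's tip comes right above it.
- lock (a joint): Travel of the blue lock hood with a clear top, m: 0 is open (behind the knob), 0.105 is fully home over the knob (end stop). It slides along the eraser's -x direction on rails, friction about 1.5 N, stays where it is left. Starts between 0 and 0.01. The hood is 80 mm long (x), 84 mm wide, 52 mm high above the eraser's top, open at the front and hollow so that the knob fits inside.
- lock_fin (a point): Point to pinch on the orange fin behind the lock hood, 34 mm above the eraser's top. The fin is 10 mm thick (eraser y), starts 14 mm before and ends 14 mm behind this point along the eraser's x, where the hood's rear wall is at its -x end; its top is 50 mm above the eraser's top. It moves with the hood.
- rack: White fixed rack, 100 (x) by 190 (y) mm, for three upright drives; origin at the centre of its underside. Bays side by side along its y at -60, 0 and +60 mm, floor 6 mm above the table, bay walls up to 46 mm above the table, each bay 82 by 20 mm inside. Yaw within 0.3 rad.
- drive_red: The drive to wipe: loose dark steel box 76 (x) by 16 (y) by 110 mm (z) with a red cap on its top 12 mm and a white line all round 55 mm above its lower end; standing upright in one of the three bays. Origin at the centre of its lower end, z up along its length. About 0.15 to 0.3 kg. Front and back are alike, so a half turn about z does not matter.
- drive_red_line (a point): Centre of the red-capped drive at the height of its white line, 55 mm above its lower end.
- drive_green_a: Green-capped drive, same shape as the red one, in another bay; leave it there.
- drive_green_b: Second green-capped drive, same shape, in the remaining bay; leave it there.
- mug: Blue mug, 80 mm across, 95 mm high, beyond the eraser; origin at its underside. Leave alone.
- mouse: Black computer mouse, 105 by 60 by 34 mm, near the robot on its left; leave alone.
- tape_roll: Yellow roll of tape lying flat, 84 mm across, 24 mm high, beyond the eraser; leave alone.
- earbud_case: Small white case, 50 by 62 by 24 mm, beyond the eraser; leave alone.

How it is judged (in metres and radians):
On the way, in this order (a step that is already met when the one before it is completed fails the run):
1. the knob's pointer is on the red mark while the lock hood is still open (horizontal distance between knob_tip and mark_tip below 0.004 m and value of joint lock below 0.03 m), for 0.2 s.
2. the lock hood is fully home over the knob, the pointer still on the mark (value of joint lock above 0.098 m and horizontal distance between knob_tip and mark_tip below 0.004 m), for 0.2 s.
3. the red-capped drive is held in the slot with its white line level with the eraser's top (z of drive_red_line in the frame of slot between -0.012 and 0.012 m and x of drive_red_line in the frame of slot between -0.006 and 0.006 m and y of drive_red_line in the frame of slot between -0.004 and 0.004 m and angle between drive_red's own z axis and vertical below 0.1 rad and angle between the x axis of drive_red and the x axis of eraser, either way round below 0.1 rad and contact force between the fingers and drive_red above 1 N), for 0.2 s.
At the end, for the whole second after the job is handed in: The red-capped drive is gripped (over 1 N), still and upright in the slot, its white line within 12 mm of the height of the eraser's top and its lower end hanging clear of the slot's floor; the lock hood is within 7 mm of its stop; the pointer is within 4 mm (10 degrees) of the mark (all of step 2 and all of step 3 and linear speed of drive_red below 0.02 m/s); the arm keeps its last pose, push and grip.
It fails at once if a green-capped drive moved by more than 20 mm (distance of any of drive_green_a, drive_green_b from where it was at the start of the episode above 0.02 m).
It fails at once if another thing on the desk moved by more than 30 mm (distance of any of mug, mouse, tape_roll, earbud_case from where it was at the start of the episode above 0.03 m).
It also fails if it takes over 72 s, if anything falls off the work surface, if the arm or the gripper's body presses on something with over 40 N, if the wrist force passes 120 N, or if a joint passes its speed limit or range.

ROBOT

A 6-joint arm with a two-finger parallel gripper is mounted at the origin on the work surface. World frame = base frame: x ahead of the robot, y to its left, z up, the work surface at z = 0. Lengths are in m, angles in degrees, forces in N, time in s.
With the tool pointing down it reaches from about 0.375 to 0.9 m from the base axis. Payload 3.1 kg.
Tool frame: the origin (TCP) lies between the finger pads; the fingertips stand 19 mm ahead of it and the grasp point (between the pads) is the TCP; z points along the fingers, x is the direction in which the jaws open and shut, and the axes are right-handed (so a half turn about z gives the same grasp; the last joint's range is limited). The gripper opens to 87 mm and grips with 3 to 60 N. Pads are 19 mm wide; open, the fingers measure 117 mm over their backs; the gripper's body (75 mm by 190 mm) begins 51 mm behind the grasp point.
Start: joints at [-86.603, 30.224, 82.088, -0, 67.689, -10.227], TCP at [0.147, -0.607, 0.211] pointing down, gripper open.
Joint ranges: [-176.69, 176.69], [-43.24, 126.21], [12.49, 139.97], [-82, 262], [0, 151.66], [-163.58, 163.58]. Speed limits (degrees/s): [159.86, 159.86, 180, 180, 180, 180].

INTERFACE

Orientations are given as a 3x3 rotation matrix whose columns are the frame's x, y, z axes.
In Python, from rig import read_state, capture, camera_info, hand_in, spot_in, silhouettes gives the robot as it stands.
- The arm moves only by the shell command python3 -m jog 'ROWS'. ROWS is text: rows parted by semicolons, each of 7 numbers parted by spaces: the shift along the tool's x, y, z in m, then the turn, a rotation vector about the tool's x, y, z in degrees, then the opening, from 0 (shut) to 1 (fully open). A call has 1 to 8 rows; each row is the pose to reach, as a shift and turn from the pose commanded when the call began, along the tool's axes at that moment; what a row does not reach only later rows make up. A row lasts 1/8 s, in which the tool goes at most 62.5 mm and 10.7 degrees, less where a joint would pass 70% of its speed; a pose out of reach is approached as far as the arm can. A call with a gripper value outside its range is refused whole. The fingers move at their own pace and stop on an object; the grip force is fixed at half the most. Time passes only in rows, so rows that repeat a pose let the fingers close. It gives the time, the measured TCP pose, the force and the opening at its end, in the units of the state.
- read_state(): the state, without advancing time (a new reading comes with each control period).
- capture(name): name is "scene" or "top"; returns (picture, depth): 420x560x3 uint8, red, green, blue; 420x560 float32, m along the optical axis (not along the pixel's ray), 0 where there is no reading.
- camera_info(name): a dict with "vfov" (degrees; the focal length in pixels is half the picture's height over the tangent of half this angle, whatever the lens; pixels are square), "cx", "cy" (the principal point, pixels), "R" (3x3) and "t" (3): a world point X has camera coordinates R X + t. Camera axes: x right, y down, z forward; pixel columns grow to the right and rows downward; lengths in m; the calibration is good to about 2 mm. A picture is of the moment at which its call begins. camera_info takes no time and is no camera call.
- hand_in(): hands the job in, once; it reports no verdict.
Trained networks look in the newest picture that a camera, given by its name, has taken for a name from the list of things; names that differ only in an ending like _2 or _b are one class to them, and where a whole thing is asked for, a point or a joint stands for the part that bears it (a point fixed in the world has none). Each returns a list of dicts, best first, with "score" (0 to 1); they miss things now and then, are a little off and sometimes report something else, mostly with a low value. They report only what shows in the picture. A call takes as long as a camera call.
- spot_in(label, camera): "centre" ([x, y, z] in m, in world coordinates, good to about 4 mm: the middle of the surface that is visible of it).
- silhouettes(label, camera): "region" (420x560 bool, what is visible of it).
The state is a dict: "time_s": time; "joint_positions": joint angles; "qvel": joint speeds; "tau": joint torques, N m; "position": TCP position; "tcp_rot": TCP orientation; "force": force on the tool from outside, world axes, zero at the start; "moment": the same for the moment, N m; "opening": opening from 0.0 (shut) to 1.0 (fully open).
Only numpy, scipy, OpenCV 4.12 (cv2) and the standard library are available. Lean on these libraries where they do the work, as an engineer would, in place of code of your own. Each camera call takes 0.05 s, during which the arm holds its last target.

## Working session

There is one attempt and no reset: what is moved stays moved. The work goes in short steps, Python scripts to look and compute and a shell command to move; the robot and the scene stay as the last step left them, time stands still between calls to the robot, and variables do not carry over. Pictures are saved under pics/ and viewed, and the job is handed in when it is done.

```bash
ls; mkdir -p pics; cat > h.py <<'E'
import numpy as np, cv2
from rig import *
def cap(n,f=None):
    p,d=capture(n)
    if f: cv2.imwrite('pics/'+f,cv2.cvtColor(p,cv2.COLOR_RGB2BGR))
    return p,d
def K(n):
    c=camera_info(n); f=210/np.tan(np.radians(c['vfov']/2)); return f,c['cx'],c['cy'],np.array(c['R']),np.array(c['t'])
def world(n,d):
    f,cx,cy,R,t=K(n); v,u=np.mgrid[0:420,0:560]
    P=np.stack([(u-cx)/f*d,(v-cy)/f*d,d],-1); return (P-t)@R
def pix(n,X):
    f,cx,cy,R,t=K(n); q=R@np.array(X)+t; return q[0]/q[2]*f+cx,q[1]/q[2]*f+cy
E
python3 - <<'E'
from h import *
for n in('scene','top'):
    p,d=cap(n,n+'0.png'); print(camera_info(n)); np.savez('/tmp/'+n,p=p,d=d)
print(read_state())
E
```

```text
pics
{'vfov': 43.7819109311894, 'cx': 273.38794105340463, 'cy': 208.74566430151256, 'R': array([[ 0.67127862,  0.74103546, -0.01585729],
       [ 0.57000902, -0.52979057, -0.62802202],
       [-0.47378763,  0.41253896, -0.77803399]]), 't': array([-0.43109514, -0.1976847 ,  1.42636853])}
{'vfov': 46.24221788972126, 'cx': 279.3646242275201, 'cy': 208.63944901549905, 'R': array([[ 0.01269354, -0.99978132,  0.01661888],
       [-0.98374868, -0.01546348, -0.17888378],
       [ 0.17910165, -0.01407814, -0.98372984]]), 't': array([0.07529805, 0.57790051, 1.14896869])}
{'time_s': 0.1, 'joint_positions': array([-8.66023540e+01,  3.02723537e+01,  8.21489532e+01,  1.09353974e-03,
        6.76888903e+01, -1.02269645e+01]), 'qvel': array([ 0.05619377, -0.14282631, -0.13335069,  0.02713666,  0.0942787 ,
        0.03972875]), 'tau': array([ 6.65355637e-04, -4.40983665e+01, -1.77150661e+01,  6.35591475e-02,
        5.32842509e-02, -4.34730225e-05]), 'position': array([ 0.14722181, -0.6067193 ,  0.2104838 ]), 'tcp_rot': array([[ 2.35552433e-01, -9.71861637e-01, -9.63592603e-05],
       [-9.71859805e-01, -2.35552179e-01,  1.92096889e-03],
       [-1.88961360e-03, -3.58841203e-04, -9.99998150e-01]]), 'force': array([0.54316427, 0.66727494, 0.05752924]), 'moment': array([ 0.03764907,  0.06079573, -0.01367747]), 'opening': 0.9985984875373046}
```

View pics/scene0.png

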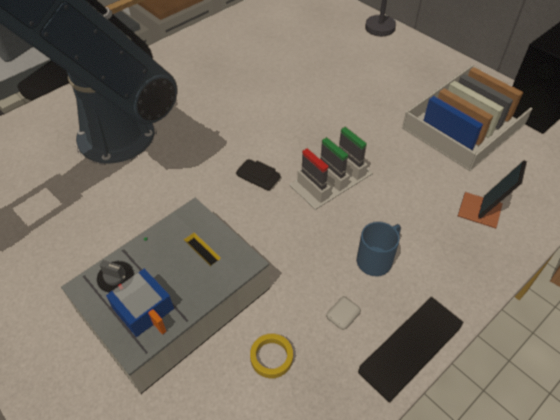

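View pics/top0.png

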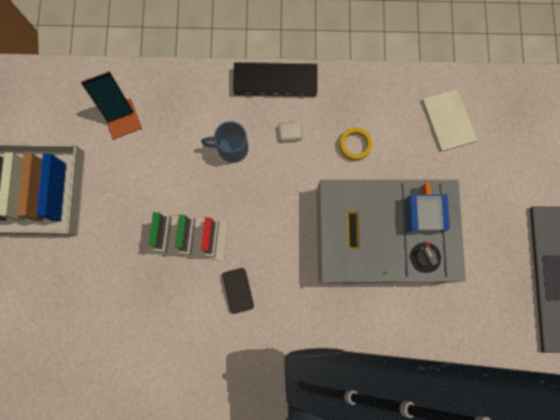

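The scene view shows the eraser, with the slot at (203,249), the knob at (115,275) and the hood at (140,300). In the top view the knob is at (427,257), the slot at (354,230) and the red drive at (208,235). Next I'll measure the poses.

```bash
cat > m.py <<'E'
from h import *
def dat(n):
    z=np.load('/tmp/'+n+'.npz'); return z['p'],z['d'],world(n,z['d'])
if __name__=='__main__':
    for n in('top','scene'):
        p,d,W=dat(n)
        ok=(d>0)&(abs(W[...,2]-0.1)<0.006)&(W[...,0]>0.2)&(W[...,0]<.8)&(W[...,1]<0.05)&(W[...,1]>-.7)
        m=cv2.morphologyEx(ok.astype('uint8'),cv2.MORPH_OPEN,np.ones((5,5)))
        k,l,s,c=cv2.connectedComponentsWithStats(m); i=1+s[1:,4].argmax(); P=W[l==i]
        r=cv2.minAreaRect(P[:,:2].astype('float32')*1000); print(n,r,P[:,2].mean())
        hsv=cv2.cvtColor(p,cv2.COLOR_RGB2HSV)
        # yellow slot
        y=(l>=0)&(hsv[...,0]>20)&(hsv[...,0]<35)&(hsv[...,1]>150)&(hsv[...,2]>80)
        c=np.array(r[0])/1000
        y&=(abs(W[...,0]-c[0])<.13)&(abs(W[...,1]-c[1])<.17)
        f,cx,cy,R,t=K(n); v,u=np.nonzero(y)
        D=np.stack([(u-cx)/f,(v-cy)/f,np.ones(len(u))],-1)@R; o=-R.T@t
        Q=o+D*((.1-o[2])/D[:,2])[:,None]
        print('slot',len(u),cv2.minAreaRect(Q[:,:2].astype('float32')*1000))
    for n in('top','scene'):
      capture(n)
      for L in('eraser','slot','knob','knob_grip','knob_tip','mark_tip','lock_fin','drive_red','rack','drive_green_a'):
        try: print(n,L,[(round(q['score'],2),np.round(q['centre'],4)) for q in spot_in(L,n)[:2]])
        except Exception as e: print(L,e)
    for n,(u,v) in(('top',(427,255)),('scene',(118,280))):
        p=dat(n)[0]; c=p[v-35:v+35,u-45:u+45]
        cv2.imwrite(f'pics/k_{n}.png',cv2.resize(cv2.cvtColor(c,cv2.COLOR_RGB2BGR),None,fx=8,fy=8,interpolation=cv2.INTER_CUBIC))
E
python3 m.py
```

```text
top ((523.9947509765625, -178.5452880859375), (241.14669799804688, 331.87841796875), 1.0632822513580322) 0.10004684334192526
slot 126 ((522.69287109375, -87.3929214477539), (84.60800170898438, 24.863027572631836), 1.0301251411437988)
scene ((521.5420532226562, -174.34886169433594), (244.08082580566406, 331.3661193847656), 0.9471888542175293) 0.10077842651735422
slot 179 ((519.7997436523438, -83.92585754394531), (87.09366607666016, 24.61819076538086), 1.899088978767395)
top eraser [(0.75, array([ 0.5215, -0.1727,  0.0994]))]
top slot [(0.71, array([ 0.5162, -0.1756,  0.0991])), (0.62, array([ 0.4598, -0.2513,  0.1257]))]
top knob [(0.84, array([ 0.4568, -0.2427,  0.1227]))]
top knob_grip [(0.83, array([ 0.459 , -0.2479,  0.1227]))]
top knob_tip [(0.81, array([ 0.4602, -0.2502,  0.1278])), (0.68, array([0.3785, 0.1847, 0.0248]))]
top mark_tip [(0.92, array([ 0.4568, -0.2477,  0.1038])), (0.48, array([ 0.4581, -0.247 ,  0.1226]))]
top lock_fin [(0.96, array([ 0.5591, -0.2471,  0.1501])), (0.74, array([0.7891, 0.0551, 0.0267]))]
top drive_red [(0.75, array([0.5049, 0.2509, 0.1172])), (0.
[... 285 characters left out ...]
.1013])), (0.43, array([ 0.4687, -0.2571,  0.1229]))]
scene slot [(0.69, array([ 0.5693, -0.1978,  0.1064]))]
scene knob [(0.58, array([ 0.4696, -0.2576,  0.1265])), (0.17, array([0.5219, 0.3664, 0.0926]))]
scene knob_grip [(0.85, array([ 0.4722, -0.2544,  0.1235]))]
scene knob_tip [(0.57, array([ 0.4681, -0.2528,  0.1252]))]
scene mark_tip [(0.66, array([ 0.4667, -0.2629,  0.1001]))]
scene lock_fin [(0.67, array([0.5227, 0.3686, 0.0909])), (0.61, array([ 0.5735, -0.2542,  0.1485]))]
scene drive_red [(0.8, array([0.5155, 0.246 , 0.0936]))]
scene rack [(0.71, array([0.5397, 0.2827, 0.0154]))]
scene drive_green_a [(0.7, array([0.5186, 0.3064, 0.0965])), (0.68, array([0.5178, 0.3663, 0.0919]))]
```

View pics/k_top.png

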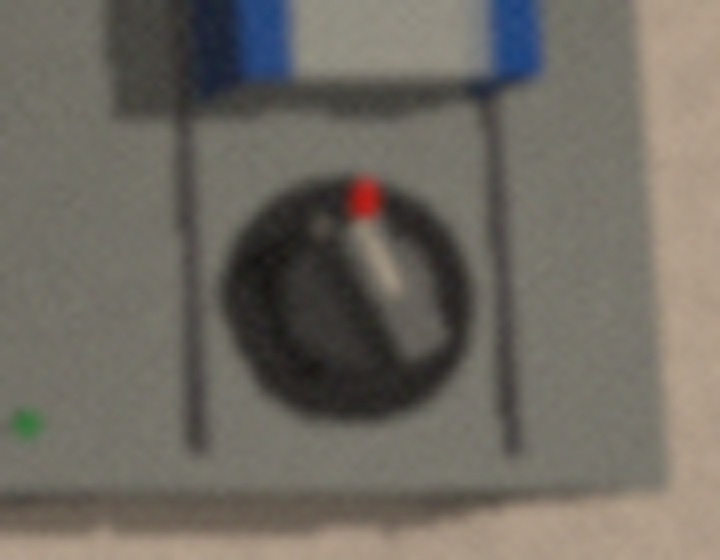

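View pics/k_scene.png

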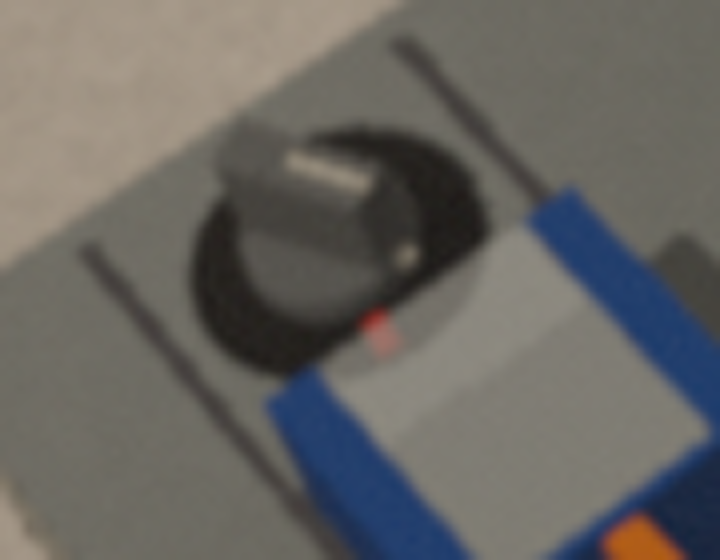

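```bash
cat > k.py <<'E'
from h import *
def ray(n,u,v,z):
    f,cx,cy,R,t=K(n); D=np.array([(u-cx)/f,(v-cy)/f,1])@R; o=-R.T@t
    return (o+D*(z-o[2])/D[2])
E
python3 - <<'E'
from k import *
from m import dat
for n,o,z in(('top',(382,220),8),('scene',(73,245),8)):
    pts={'top':dict(ring=((347,298),.105),tip=((322,228),.112),l1=((360,225),.142),l2=((397,292),.142),mi=((360,217),.105),mo=((367,182),.105)),
     'scene':dict(tip=((406,256),.112),l1=((290,160),.142),l2=((370,188),.142),mi=((370,315),.105),mo=((388,350),.105))}[n]
    print(n)
    for k,((u,v),h) in pts.items(): print(k,np.round(ray(n,o[0]+(u-3.5)/8,o[1]+(v-3.5)/8,h)[:2]*1000,1))
    p,d,W=dat(n)
    ok=(W[...,2]>.137)&(W[...,2]<.148)&(abs(W[...,0]-.46)<.035)&(abs(W[...,1]+.252)<.035)
    print(ok.sum(),cv2.minAreaRect(W[ok][:,:2].astype('float32')*1000))
    hsv=cv2.cvtColor(p,cv2.COLOR_RGB2HSV)
    for nm,lo,hi,zz in(('red',(0,0),(10,0),.105),):
        m=((hsv[...,0]<8)|(hsv[...,0]>172))&(hsv[...,1]>120)&(hsv[...,2]>60)
        m[:o[1]]=0;m[o[1]+70:]=0;m[:,:o[0]]=0;m[:,o[0]+90:]=0
        v,u=np.nonzero(m); w=hsv[...,1][m].astype(float); print('red',m.sum(),ray(n,np.average(u,weights=w),np.average(v,weights=w),.105)*1000)
    # drives: red cap
    ok=(W[...,2]>.108)&(W[...,2]<.125)&(abs(W[...,0]-.51)<.06)&(W[...,1]>.2)&(W[...,1]<.42)
    k,l,s,c=cv2.connectedComponentsWithStats(ok.astype('uint8'))
    for i in range(1,k):
        if s[i,4]>20: P=W[l==i]; print('drv',s[i,4],p[l==i].mean(0),cv2.minAreaRect(P[:,:2].astype('float32')*1000),np.median(P[:,2]))
    m=((hsv[...,0]<8)|(hsv[...,0]>172))&(hsv[...,1]>150)&(abs(W[...,0]-.51)<.08)&(abs(W[...,1]-.25)<.05)
    P=W[m];print('redcap',m.sum(),P.mean(0),np.percentile(P[:,2],[5,50,95]))
    # fin orange
    m=(hsv[...,0]>5)&(hsv[...,0]<18)&(hsv[...,1]>170)&(abs(W[...,0]-.57)<.05)&(abs(W[...,1]+.25)<.04)
    P=W[m];print('fin',m.sum(),P.mean(0),P.min(0),P.max(0))
    Q=P[P[:,2]>.143]; print('fintop',len(Q),Q.mean(0),Q.min(0),Q.max(0))
    m=(hsv[...,0]>100)&(hsv[...,0]<125)&(hsv[...,1]>120)&(abs(W[...,0]-.51)<.08)&(abs(W[...,1]+.25)<.07)&(W[...,2]>.145)
    P=W[m];print('hood',m.sum(),cv2.minAreaRect(P[:,:2].astype('float32')*1000))
E
```

```text
top
ring [ 459.7 -252.1]
tip [ 479.  -243.5]
l1 [ 476.9 -245. ]
l2 [ 458.3 -254.6]
mi [ 483.1 -256.8]
mo [ 493.3 -259.3]
124 ((459.5932312011719, -253.32696533203125), (39.79686737060547, 15.645210266113281), 27.713638305664062)
red 19 [ 488.39116708 -258.10392012  105.        ]
drv 246 [ 50.25203252 105.48780488  52.58130081] ((516.0789794921875, 370.39459228515625), (16.35870933532715, 75.69877624511719), 84.91180419921875) 0.11465746018037934
drv 246 [ 54.3699187  105.66260163  54.49593496] ((511.24078369140625, 310.7613830566406), (17.12303352355957, 76.10611724853516), 86.07463073730469) 0.11467403983178881
drv 240 [169.075       49.76666667  40.35416667] ((506.4701232910156, 251.3939666748047), (16.077800750732422, 75.67474365234375), 85.33332824707031) 0.11470315043764596
redcap 241 [0.50395261 0.25082217 0.11420561] [0.1079904  0.11461155 0.11795903]
fin 58 [ 0.61100851 -0.24883954  0.14359417] [ 0.5998186  -0.25388144  0.1131573 ] [ 0.61986719 -0.24452438  0.15480637]
fintop 39 [ 0.6105645  -0.2498914   0.14952214] [ 0.5998186  -0.25388144  0.1443464 ] [ 0.61986719 -0.244524
[... 629 characters left out ...]
780517578125), (19.52849006652832, 78.85979461669922), 84.03990173339844) 0.1157688527693274
drv 224 [149.17410714  47.84375     39.875     ] ((506.05517578125, 253.76597595214844), (18.83734893798828, 77.78142547607422), 86.09007263183594) 0.11596436785773394
redcap 221 [0.51029928 0.25108974 0.11450271] [0.10678807 0.1157044  0.11884468]
fin 100 [ 0.60899774 -0.25058988  0.14330124] [ 0.59619352 -0.25403306  0.11022631] [ 0.61975664 -0.24428723  0.15458161]
fintop 70 [ 0.60870487 -0.24935633  0.15044379] [ 0.59619352 -0.25403306  0.14382324] [ 0.61975664 -0.24428723  0.15458161]
hood 501 ((552.9588012695312, -249.7176971435547), (73.75342559814453, 84.24811553955078), 0.015908168628811836)
```

```bash
cat > go.py <<'E'
import sys
from h import *
from scipy.spatial.transform import Rotation as Ro
def go(x,y,z,yaw,say=True):
    "yaw: world angle of tool x, deg; tool down"
    s=read_state(); R=np.array(s['tcp_rot']); a=np.radians(yaw)
    T=np.array([[np.cos(a),np.sin(a),0],[np.sin(a),-np.cos(a),0],[0,0,-1]])
    d=R.T@(np.array([x,y,z])-s['position']); r=Ro.from_matrix(R.T@T).as_rotvec(degrees=True)
    print('t',round(s['time_s'],2),'pos',np.round(s['position'],4),'yaw',round(np.degrees(np.arctan2(R[1,0],R[0,0])),2),'tilt',np.round(R[:,2],4),'F',np.round(s['force'],1),'op',round(s['opening'],3))
    print('row',np.round(d,4),np.round(r,2))
if __name__=='__main__': go(*map(float,sys.argv[1:5]))
E
python3 go.py .4595 -.2522 .25 -63
```

```text
t 1.2 pos [ 0.1473 -0.6074  0.2113] yaw -76.38 tilt [ 0. -0. -1.] F [-0.2  0.3  0.4] op 1.0
row [-0.2717 -0.3871 -0.0386] [ -0.    -0.   -13.38]
```

```bash
python3 -m jog '-0.045 -0.065 -0.0386 0 0 -5 1; -0.09 -0.13 -0.0386 0 0 -10 1; -0.13 -0.19 -0.0386 0 0 -13.38 1; -0.175 -0.25 -0.0386 0 0 -13.38 1; -0.22 -0.31 -0.0386 0 0 -13.38 1; -0.25 -0.36 -0.0386 0 0 -13.38 1; -0.2717 -0.3871 -0.0386 0 0 -13.38 1; -0.2717 -0.3871 -0.0386 0 0 -13.38 1'; python3 - <<'E'
from h import *
import go
go.go(.4595,-.2522,.134,-63)
for n in('top','scene'): cap(n,n+'1.png')
E
```

```text
time_s: 2.2
position: [0.4609, -0.2498, 0.2502]
tcp_rot: [[0.456, -0.89, 0.001], [-0.89, -0.456, -0.0], [0.0, -0.0, -1.0]]
force: [-0.3, -0.3, -0.4]
opening: 1.0
t 2.2 pos [ 0.4609 -0.2498  0.2502] yaw -62.89 tilt [ 6.e-04 -1.e-04 -1.e+00] F [-0.3 -0.3 -0.4] op 1.0
row [0.0014 0.0023 0.1162] [-0.03 -0.02  0.11]
```

View pics/scene1.png

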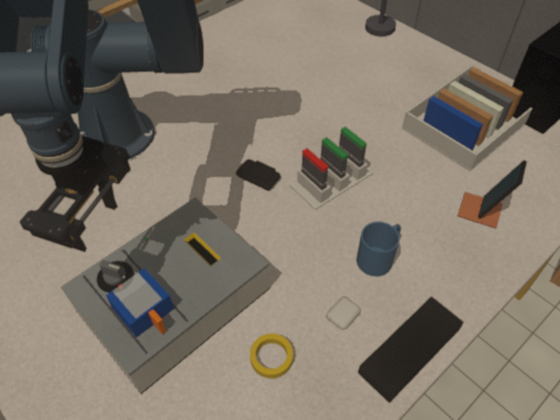

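```bash
python3 - <<'E'
from k import *
s=read_state();print(s['position'],s['qvel'],s['time_s'])
for n in('scene','top'):
    print(n,pix(n,[.4609,-.2498,.25]),pix(n,[.4609,-.2498,.231]),pix(n,[.4609,-.2498,.134]))
    # compare: capture again
    cap(n,n+'1b.png')
E
```

```text
[ 0.46155958 -0.24875905  0.2501367 ] [-4.01756211  0.05261692  0.32178996 -3.16617341 -0.28820527 -2.45921543] 2.3
scene (np.float64(94.98859699310506), np.float64(231.91893732358236)) (np.float64(98.00914499375853), np.float64(238.28895093256813)) (np.float64(112.039051044957), np.float64(267.8765265842683))
top (np.float64(445.9694000576226), np.float64(250.22620932058703)) (np.float64(442.72538741897506), np.float64(251.11364989040308)) (np.float64(427.87691844522317), np.float64(255.1756358426083))
```

View pics/scene1b.png

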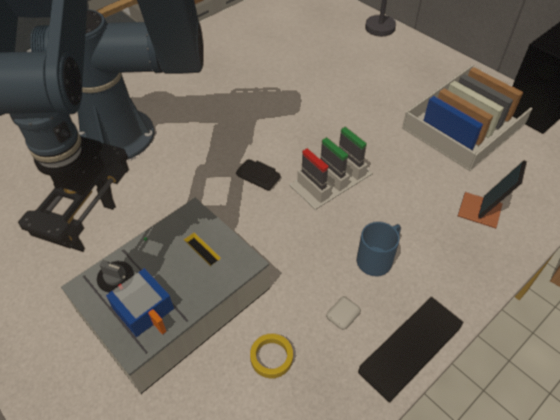

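View pics/top1b.png

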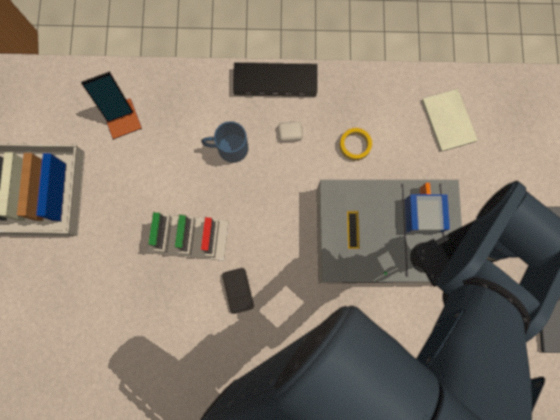

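```bash
python3 - <<'E'
from k import *
p,d=capture('scene'); W=world('scene',d)
c=p[150:290,0:200]; cv2.imwrite('pics/g1.png',cv2.resize(cv2.cvtColor(c,cv2.COLOR_RGB2BGR),None,fx=4,fy=4,interpolation=cv2.INTER_CUBIC))
m=(d>0)&(abs(W[...,0]-.46)<.12)&(abs(W[...,1]+.25)<.12)&(W[...,2]>.2)&(W[...,2]<.262)
P=W[m];print(len(P),P.min(0),P.max(0))
m&=W[...,2]<.25
k,l,s,c=cv2.connectedComponentsWithStats(m.astype('uint8'))
for i in range(1,k):
  if s[i,4]>8:
    Q=W[l==i]; print(s[i,4],Q.mean(0),Q.min(0),Q.max(0))
s=read_state();print(s['position'],s['time_s'])
E
```

```text
5 [ 0.44166777 -0.29685237  0.26013522] [ 0.48611027 -0.20378247  0.2619175 ]
[ 0.45923984 -0.2524878   0.24999387] 2.45
```

View pics/g1.png

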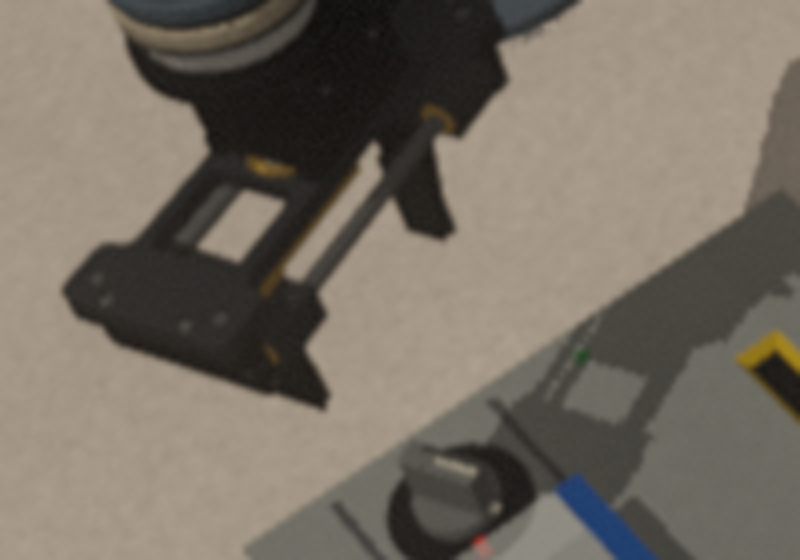

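The gripper is centred over the knob, with its fingertips at about (81,252) and (111,209) in the scene view. I'll lower it onto the bar.

```bash
python3 go.py .4595 -.2522 .135 -63;  python3 -m jog '0 0 0.03 0 0 0 1; 0 0 0.07 0 0 0 1; 0 0 0.10 0 0 0 1; 0 0 0.114 0 0 0 1; 0 0 0.114 0 0 0 1; 0 0 0.114 0 0 0 1'; python3 go.py .4595 -.2522 .135 -63; python3 - <<'E'
from k import *
for n in('scene','top'): 
    p,d=cap(n,n+'2.png')
    if n=='scene':
        c=p[180:320,20:220]; cv2.imwrite('pics/g2.png',cv2.resize(cv2.cvtColor(c,cv2.COLOR_RGB2BGR),None,fx=4,fy=4,interpolation=cv2.INTER_CUBIC))
E
```

```text
t 2.45 pos [ 0.4592 -0.2525  0.25  ] yaw -62.97 tilt [-3.e-04 -6.e-04 -1.e+00] F [ 0.2 -0.5  0.2] op 0.999
row [-0.0002 -0.0004  0.115 ] [ 0.03 -0.02  0.03]
time_s: 3.2
position: [0.46, -0.2532, 0.137]
tcp_rot: [[0.453, -0.891, 0.002], [-0.891, -0.453, -0.002], [0.002, -0.001, -1.0]]
force: [-0.2, -0.6, 1.2]
opening: 1.0
t 3.2 pos [ 0.46   -0.2532  0.137 ] yaw -63.04 tilt [ 0.0018 -0.0016 -1.    ] F [-0.2 -0.6  1.2] op 1.0
row [-0.0011  0.      0.002 ] [-0.05 -0.13 -0.04]
```

View pics/g2.png

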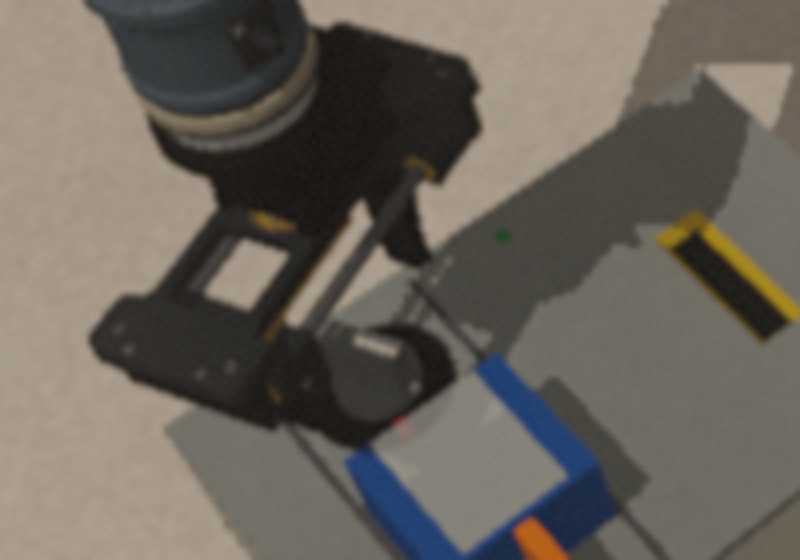

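The knob bar is between the fingers, so I'll close on it.

```bash
python3 -m jog '0 0 0 0 0 0 0; 0 0 0 0 0 0 0; 0 0 0 0 0 0 0; 0 0 0 0 0 0 0; 0 0 0 0 0 0 0; 0 0 0 0 0 0 0'; python3 go.py .4595 -.2522 .135 -63
```

```text
time_s: 4.05
position: [0.4594, -0.2521, 0.1359]
tcp_rot: [[0.454, -0.891, -0.0], [-0.891, -0.454, 0.0], [-0.0, 0.0, -1.0]]
force: [0.5, 1.0, -0.2]
opening: 0.401
t 4.05 pos [ 0.4594 -0.2521  0.1359] yaw -63.0 tilt [-1.e-04  1.e-04 -1.e+00] F [ 0.5  1.  -0.2] op 0.401
row [ 0.0001 -0.      0.0009] [0.   0.01 0.  ]
```

```bash
python3 -m jog '0 0 0 0 0 0 0; 0 0 0 0 0 0 0; 0 0 0 0 0 0 0; 0 0 0 0 0 0 0; 0 0 0 0 0 0 0'; python3 go.py .4595 -.2522 .135 -63
```

```text
time_s: 4.68
position: [0.4594, -0.2522, 0.1359]
tcp_rot: [[0.454, -0.891, -0.0], [-0.891, -0.454, -0.0], [0.0, 0.0, -1.0]]
force: [-0.4, 0.2, 0.1]
opening: 0.006
t 4.67 pos [ 0.4594 -0.2522  0.1359] yaw -63.0 tilt [-0. -0. -1.] F [-0.4  0.2  0.1] op 0.006
row [ 0.0001 -0.      0.0009] [ 0. -0.  0.]
```

The opening went to 0.006, so the fingers missed the bar. I'll take another look.

```bash
python3 - <<'E'
from k import *
for n,(v,u) in(('scene',(180,20)),('top',(180,340))): 
    p,d=cap(n,n+'3.png')
    c=p[v:v+140,u:u+200]; cv2.imwrite(f'pics/g3{n}.png',cv2.resize(cv2.cvtColor(c,cv2.COLOR_RGB2BGR),None,fx=4,fy=4,interpolation=cv2.INTER_CUBIC))
print(read_state())
E
```

```text
{'time_s': 4.775, 'joint_positions': array([-4.09868113e+01,  2.87250659e+01,  1.00782152e+02,  1.33347789e-03,
        5.04920092e+01,  2.20119277e+01]), 'qvel': array([-0.03100993,  0.01358903,  0.01558245, -0.0486303 ,  0.00079077,
        0.03396203]), 'tau': array([ 4.87834916e-05, -3.78761888e+01, -1.27665460e+01,  6.53229584e-02,
        5.86210925e-03, -8.51131176e-06]), 'position': array([ 0.45946745, -0.25216876,  0.13595323]), 'tcp_rot': array([[ 4.53996917e-01, -8.91003254e-01,  2.19579755e-05],
       [-8.91003254e-01, -4.53996917e-01,  4.70880111e-06],
       [ 5.77329609e-06, -2.17024089e-05, -1.00000000e+00]]), 'force': array([ 0.62532855,  0.3489108 , -0.66058937]), 'moment': array([-0.0247386 , -0.00082561, -0.02944306]), 'opening': 0.009406275061974676}
```

View pics/g3scene.png

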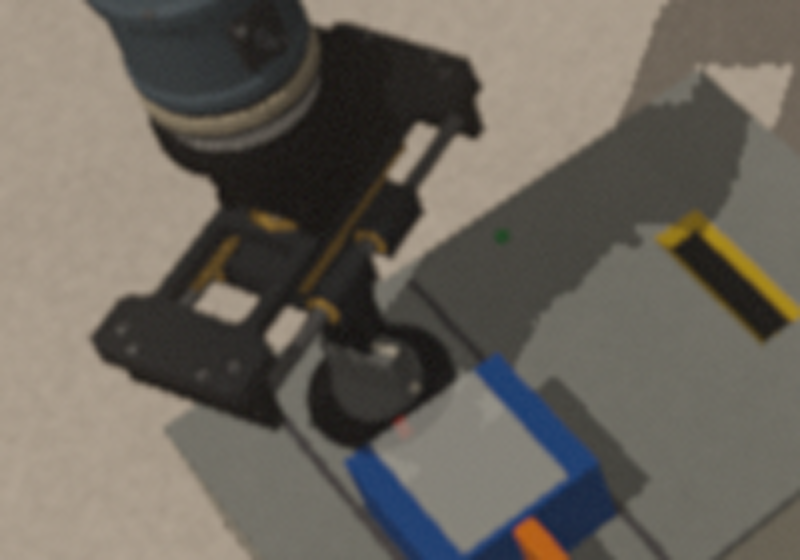

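View pics/g3top.png

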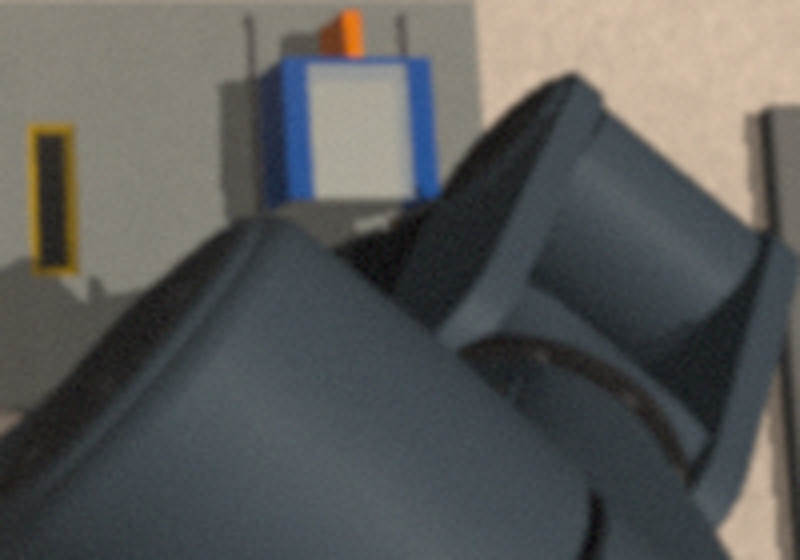

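The tips look about 25 mm higher than the reported TCP height implies. I'll check that with depth.

```bash
python3 - <<'E'
from k import *
n='scene'
p,d=capture(n); W=world(n,d)
u0,v0=20+365/4,180+345/4
print(u0,v0, 'pred tip',pix(n,[.4595,-.2522,.117]),pix(n,[.4595,-.2522,.142]), pix(n,[.4595,-.2522,.136]))
for v in range(int(v0)-18,int(v0)+6,2):
    print(v,[('%.0f,%.0f,%.0f'%tuple(W[v,u]*1000) if d[v,u]>0 else '-')+'/%d'%p[v,u].mean() for u in range(int(u0)-6,int(u0)+9,3)])
# finger crossbar height etc; table height check
t=(W[...,0]>.35)&(W[...,0]<.45)&(W[...,1]>.0)&(W[...,1]<.1); print('table z',np.median(W[t][:,2]))
E
```

```text
111.25 266.25 pred tip (np.float64(112.82990478884778), np.float64(272.8730921617474)) (np.float64(109.48009727719705), np.float64(265.87383382190734)) (np.float64(110.29594982555011), np.float64(267.57851766815196))
248 ['497,-253,243/40', '500,-250,242/34', '496,-244,232/26', '494,-239,226/94', '326,-194,2/140']
250 ['500,-255,242/40', '501,-251,238/30', '498,-246,230/27', '326,-202,2/92', '405,-214,99/110']
252 ['503,-257,241/35', '502,-253,236/29', '498,-247,226/24', '409,-222,104/103', '411,-218,102/108']
254 ['505,-259,239/32', '504,-255,233/28', '499,-249,222/25', '407,-224,97/100', '415,-220,101/105']
256 ['504,-261,234/29', '505,-256,230/28', '465,-243,173/23', '464,-238,166/69', '420,-223,103/80']
258 ['507,-263,232/36', '505,-258,225/27', '467,-245,171/25', '464,-239,160/37', '424,-225,102/69']
260 ['505,-264,225/33', '472,-252,176/21', '467,-247,164/25', '465,-241,157/24', '427,-228,100/53']
262 ['465,-257,167/24', '472,-254,172/25', '469,-249,162/24', '464,-243,151/23', '435,-231,106/26']
264 ['462,-259,158/23', '470,-255,164/26', '470,-250,159/23', '461,-244,142/41', '465,-239,142/41']
266 ['460,-260,150/35', '467,-256,155/27', '471,-252,155/27', '467,-246,144/84', '470,-242,143/99']
268 ['455,-260,138/53', '460,-256,140/61', '473,-254,151/41', '468,-248,141/85', '474,-244,143/120']
270 ['452,-262,128/52', '458,-258,131/59', '467,-254,138/61', '472,-251,141/77', '478,-247,144/77']
table z 0.0010198196039429262
```

```bash
python3 -m jog '0 0 0 0 0 0 0.6; 0 0 0 0 0 0 0.6; 0 0 0 0 0 0 0.6; 0 0 0 0 0 0 0.6; 0 0 0 0 0 0 0.6; 0 0 0 0 0 0 0.6; 0 0 0 0 0 0 0.6'; python3 -m jog '0 0 0.006 0 0 0 0.6; 0 0 0.012 0 0 0 0.6;0 0 0.018 0 0 0 0.6;0 0 0.024 0 0 0 0.6; 0 0 0.024 0 0 0 0.6'
python3 - <<'E'
from k import *
for n,(v,u) in(('scene',(180,20)),): 
    p,d=cap(n,n+'4.png')
    c=p[v:v+140,u:u+200]; cv2.imwrite(f'pics/g4{n}.png',cv2.resize(cv2.cvtColor(c,cv2.COLOR_RGB2BGR),None,fx=4,fy=4,interpolation=cv2.INTER_CUBIC))
E
```

```text
time_s: 5.7
position: [0.4595, -0.2521, 0.136]
tcp_rot: [[0.454, -0.891, 0.0], [-0.891, -0.454, -0.0], [0.0, -0.0, -1.0]]
force: [-0.1, 0.8, -0.1]
opening: 0.589
time_s: 6.32
position: [0.4591, -0.2518, 0.1113]
tcp_rot: [[0.454, -0.891, -0.001], [-0.891, -0.454, 0.001], [-0.001, 0.001, -1.0]]
force: [-0.3, -0.2, -0.0]
opening: 0.601
```

View pics/g4scene.png

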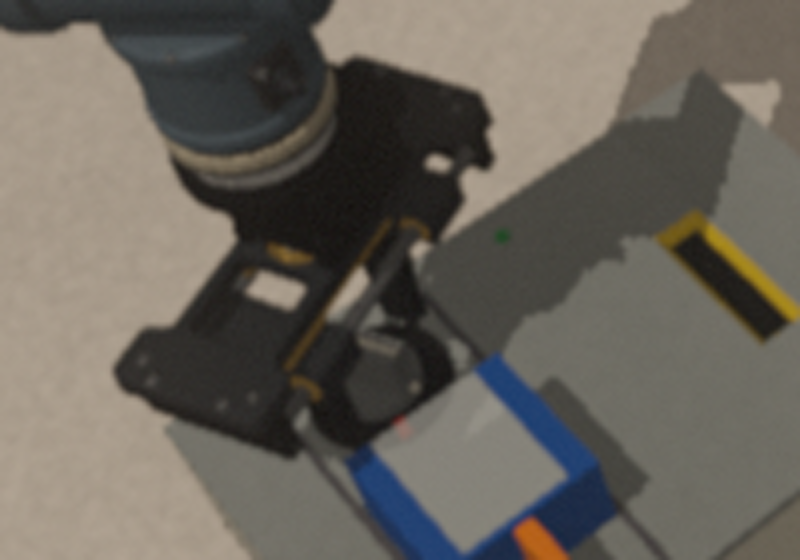

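```bash
python3 -m jog '0 0 0 0 0 0 0; 0 0 0 0 0 0 0; 0 0 0 0 0 0 0; 0 0 0 0 0 0 0; 0 0 0 0 0 0 0; 0 0 0 0 0 0 0; 0 0 0 0 0 0 0'; python3 go.py .4595 -.2522 .111 -101
```

```text
time_s: 7.25
position: [0.4595, -0.2522, 0.112]
tcp_rot: [[0.454, -0.891, 0.0], [-0.891, -0.454, -0.0], [0.0, -0.0, -1.0]]
force: [0.1, -0.3, 0.5]
opening: 0.159
t 7.25 pos [ 0.4595 -0.2522  0.112 ] yaw -62.99 tilt [ 1.e-04 -2.e-04 -1.e+00] F [ 0.1 -0.3  0.5] op 0.159
row [-0.     0.     0.001] [-1.000e-02 -1.000e-02  3.801e+01]
```

The opening of 0.159 is 13.8 mm, which matches the 14 mm bar, so it is gripped. Turning 38° clockwise.

```bash
python3 -m jog '0 0 0 0 0 8 0; 0 0 0 0 0 16 0; 0 0 0 0 0 24 0; 0 0 0 0 0 32 0; 0 0 0 0 0 38 0; 0 0 0 0 0 38 0; 0 0 0 0 0 38 0; 0 0 0 0 0 38 0'; python3 go.py .4595 -.2522 .111 -101;  python3 - <<'E'
from k import *
for n,(v,u) in(('scene',(180,20)),): 
    p,d=cap(n,n+'5.png')
    c=p[v+40:v+140,u+20:u+160]; cv2.imwrite(f'pics/g5{n}.png',cv2.resize(cv2.cvtColor(c,cv2.COLOR_RGB2BGR),None,fx=5,fy=5,interpolation=cv2.INTER_CUBIC))
E
```

```text
time_s: 8.25
position: [0.4596, -0.2525, 0.112]
tcp_rot: [[-0.19, -0.982, 0.0], [-0.982, 0.19, -0.001], [0.001, -0.0, -1.0]]
force: [-0.6, -2.1, -0.0]
opening: 0.156
t 8.25 pos [ 0.4596 -0.2525  0.112 ] yaw -100.95 tilt [ 3.e-04 -6.e-04 -1.e+00] F [-0.6 -2.1 -0. ] op 0.156
row [-0.0002  0.0001  0.001 ] [-0.02 -0.03  0.05]
```

View pics/g5scene.png

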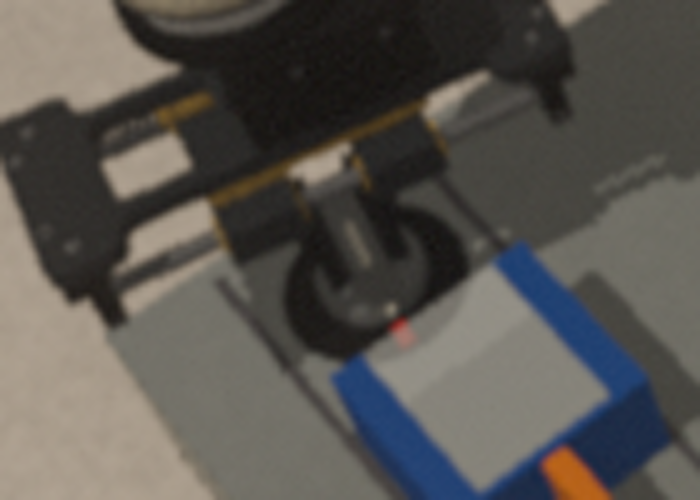

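The pointer at (390,308) in the crop lines up with the red mark at (400,328). I'll release, raise and move over the fin.

```bash
python3 -m jog '0 0 0 0 0 0 0.6; 0 0 0 0 0 0 0.6; 0 0 0 0 0 0 0.6; 0 0 0 0 0 0 0.6; 0 0 0 0 0 0 0.6; 0 0 -0.03 0 0 0 0.6; 0 0 -0.07 0 0 0 0.6; 0 0 -0.09 0 0 0 0.6'; python3 go.py .609 -.2495 .2 -89
```

```text
time_s: 9.3
position: [0.4602, -0.2527, 0.204]
tcp_rot: [[-0.191, -0.982, 0.002], [-0.982, 0.191, -0.002], [0.002, -0.003, -1.0]]
force: [0.6, -0.1, 0.3]
opening: 0.599
t 9.3 pos [ 0.4602 -0.2527  0.204 ] yaw -100.99 tilt [ 0.0024 -0.002  -1.    ] F [ 0.6 -0.1  0.3] op 0.599
row [-0.0315 -0.1454  0.0043] [ -0.15  -0.1  -11.99]
```

```bash
python3 -m jog '-0.01 -0.045 0 0 0 -6 0.6; -0.02 -0.09 0 0 0 -12 0.6; -0.03 -0.13 0 0 0 -12 0.6; -0.0315 -0.1454 0 0 0 -12 0.6; -0.0315 -0.1454 0 0 0 -12 0.6; -0.0315 -0.1454 0 0 0 -12 0.6; -0.0315 -0.1454 0 0 0 -12 0.6'; python3 go.py .609 -.2495 .117 -89;  python3 - <<'E'
from k import *
for n,(v,u) in(('scene',(220,40)),('top',(185,370))): 
    p,d=cap(n,n+'6.png'); np.savez('/tmp/'+n+'6',p=p,d=d)
    c=p[v:v+100,u:u+140]; cv2.imwrite(f'pics/g6{n}.png',cv2.resize(cv2.cvtColor(c,cv2.COLOR_RGB2BGR),None,fx=5,fy=5,interpolation=cv2.INTER_CUBIC))
E
```

```text
time_s: 10.18
position: [0.6072, -0.249, 0.202]
tcp_rot: [[0.017, -1.0, -0.001], [-1.0, -0.017, 0.0], [-0.0, 0.001, -1.0]]
force: [-0.7, 0.8, 0.6]
opening: 0.601
t 10.18 pos [ 0.6072 -0.249   0.202 ] yaw -89.03 tilt [-8.e-04  4.e-04 -1.e+00] F [-0.7  0.8  0.6] op 0.601
row [ 0.0006 -0.0019  0.085 ] [ 0.05  0.02 -0.03]
```

View pics/g6scene.png

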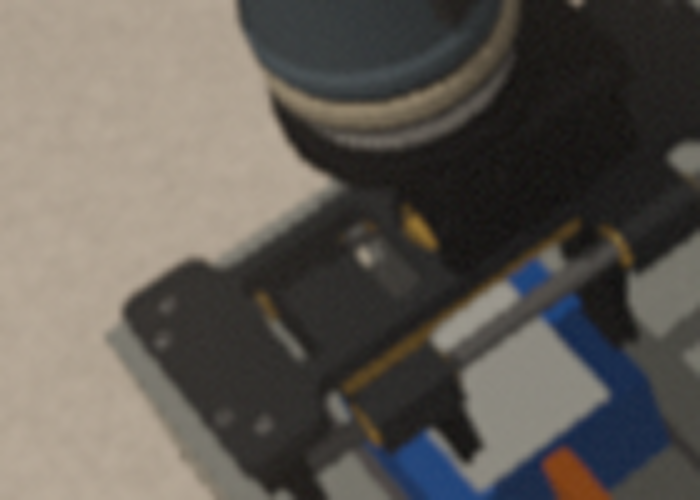

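View pics/g6top.png

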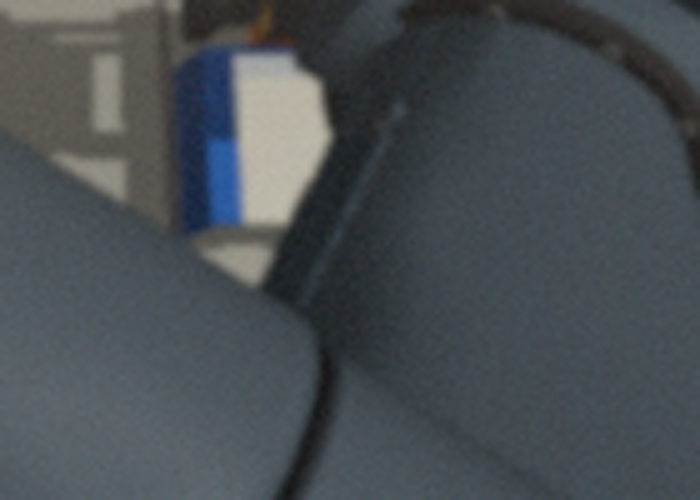

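The gripper hides the knob, so I'll step aside to check the pointer before covering it.

```bash
python3 -m jog '-0.05 0 -0.01 0 0 0 0.6; -0.1 0 -0.02 0 0 0 0.6; -0.15 0 -0.02 0 0 0 0.6; -0.2 0 -0.02 0 0 0 0.6; -0.2 0 -0.02 0 0 0 0.6; -0.2 0 -0.02 0 0 0 0.6';  python3 - <<'E'
from k import *
for n,(v,u) in(('scene',(245,73)),('top',(220,382))): 
    p,d=cap(n,n+'7.png'); np.savez('/tmp/'+n+'7',p=p,d=d)
    c=p[v:v+70,u:u+90]; cv2.imwrite(f'pics/g7{n}.png',cv2.resize(cv2.cvtColor(c,cv2.COLOR_RGB2BGR),None,fx=8,fy=8,interpolation=cv2.INTER_CUBIC))
E
```

```text
time_s: 11.02
position: [0.6047, -0.0493, 0.2223]
tcp_rot: [[0.018, -1.0, 0.001], [-1.0, -0.018, -0.001], [0.001, -0.001, -1.0]]
force: [0.9, 0.2, 0.7]
opening: 0.597
```

View pics/g7scene.png

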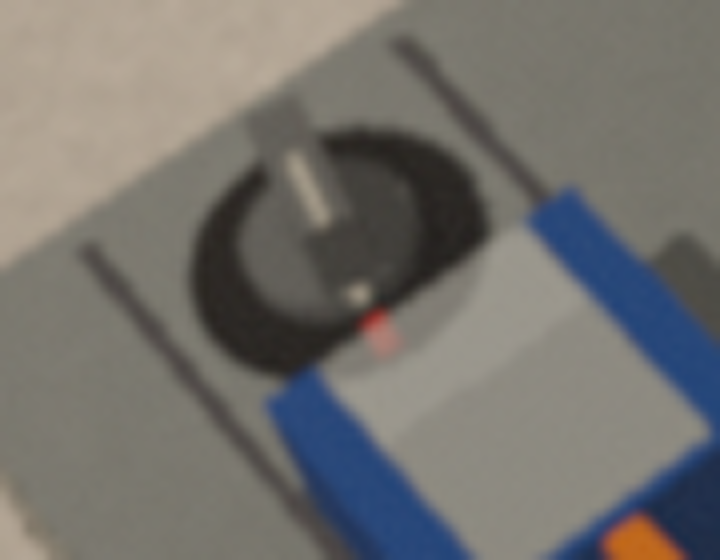

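View pics/g7top.png

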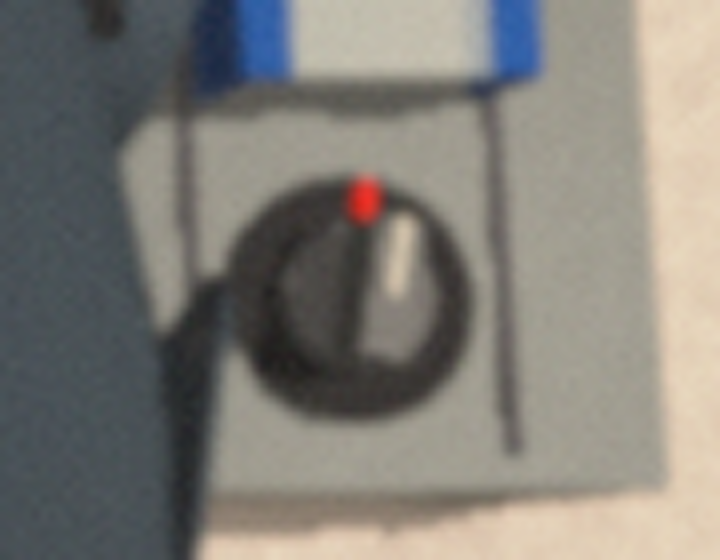

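```bash
python3 - <<'E'
from k import *
for n in('top','scene'):
    z=np.load('/tmp/'+n+'7.npz'); d=z['d'];W=world(n,d)
    ok=(W[...,2]>.137)&(W[...,2]<.148)&(abs(W[...,0]-.46)<.035)&(abs(W[...,1]+.252)<.03)
    print(n,cv2.minAreaRect(W[ok][:,:2].astype('float32')*1000))
f=lambda u,v,z,n='scene',o=(73,245):np.round(ray(n,o[0]+(u-3.5)/8,o[1]+(v-3.5)/8,z)[:2]*1000,1)
print('tip',f(358,292,.112),'line',f(292,152,.142),f(322,222,.142),'mark in',f(370,315,.105))
print('top line',f(405,215,.142,'top',(382,220)),f(396,295,.142,'top',(382,220)))
print(np.round(np.array(pix('scene',[.4604,-.252,.112])),1))
E
python3 go.py .6085 -.2495 .2 -89
```

```text
top ((460.196044921875, -253.5748748779297), (15.030587196350098, 40.081687927246094), 78.11618041992188)
scene ((459.07781982421875, -250.9788360595703), (13.883513450622559, 42.1002311706543), 79.3868179321289)
tip [ 477.9 -254.9] line [ 454.4 -250. ] [ 476.3 -255.1] mark in [ 480.7 -255.2]
top line [ 479.8 -257.7] [ 457.5 -254.3]
[113.8 274.5]
t 11.12 pos [ 0.6049 -0.0503  0.2221] yaw -89.08 tilt [ 5.e-04 -5.e-04 -1.e+00] F [-0.5 -0.4 -0.3] op 0.598
row [ 0.1992 -0.0004  0.0222] [-0.03 -0.03 -0.08]
```

The bar is at about -11° and the mark at -10 to -12°, so the pointer is on the mark. Now back to the fin, then down.

```bash
python3 -m jog '0.05 -0.001 0.005 0 0 0 0.6; 0.1 -0.002 0.01 0 0 0 0.6; 0.15 -0.003 0.01 0 0 0 0.6; 0.199 -0.003 0.02 0 0 0 0.6; 0.199 -0.003 0.02 0 0 0 0.6; 0.199 -0.003 0.02 0 0 0 0.6; 0.199 -0.003 0.02 0 0 0 0.6'; python3 go.py .6095 -.2495 .117 -89
```

```text
time_s: 12.0
position: [0.6111, -0.2471, 0.2022]
tcp_rot: [[0.018, -1.0, -0.0], [-1.0, -0.018, 0.0], [-0.0, 0.0, -1.0]]
force: [0.6, 0.5, -0.1]
opening: 0.599
t 12.0 pos [ 0.6111 -0.2471  0.2022] yaw -88.96 tilt [-0.e+00  4.e-04 -1.e+00] F [ 0.6  0.5 -0.1] op 0.599
row [0.0024 0.0016 0.0851] [0.   0.02 0.04]
```

```bash
python3 -m jog '0 0 0.03 0 0 0 0.6; 0 0 0.055 0 0 0 0.6; 0 0 0.075 0 0 0 0.6; 0 0 0.085 0 0 0 0.6; 0 0 0.085 0 0 0 0.6; 0 0 0.085 0 0 0 0.6'; python3 go.py .6095 -.2495 .117 -89; python3 - <<'E'
from k import *
for n,(v,u) in(('scene',(220,60)),): 
    p,d=cap(n,n+'8.png')
    c=p[v:v+130,u:u+160]; cv2.imwrite(f'pics/g8{n}.png',cv2.resize(cv2.cvtColor(c,cv2.COLOR_RGB2BGR),None,fx=4,fy=4,interpolation=cv2.INTER_CUBIC))
E
```

```text
time_s: 12.75
position: [0.6119, -0.248, 0.118]
tcp_rot: [[0.018, -1.0, 0.002], [-1.0, -0.018, -0.001], [0.001, -0.002, -1.0]]
force: [-0.9, 0.7, 0.1]
opening: 0.601
t 12.75 pos [ 0.6119 -0.248   0.118 ] yaw -88.97 tilt [ 0.0017 -0.001  -1.    ] F [-0.9  0.7  0.1] op 0.601
row [0.0015 0.0025 0.001 ] [-0.09 -0.06  0.03]
```

View pics/g8scene.png

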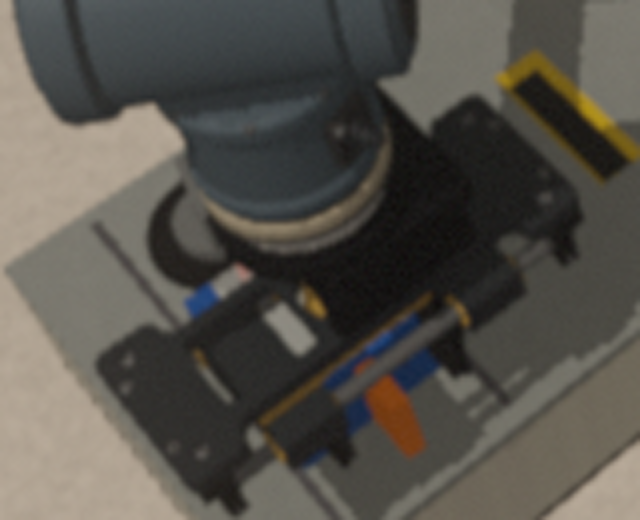

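The fin at (395,415) in the crop is between the fingers. Closing.

```bash
python3 -m jog '0 0 0 0 0 0 0; 0 0 0 0 0 0 0; 0 0 0 0 0 0 0; 0 0 0 0 0 0 0; 0 0 0 0 0 0 0; 0 0 0 0 0 0 0; 0 0 0 0 0 0 0;0 0 0 0 0 0 0'; python3 go.py .504 -.2515 .118 -89
```

```text
time_s: 13.8
position: [0.6113, -0.2499, 0.1169]
tcp_rot: [[0.018, -1.0, 0.0], [-1.0, -0.018, -0.003], [0.003, -0.0, -1.0]]
force: [-0.5, -4.8, -1.3]
opening: 0.111
t 13.8 pos [ 0.6113 -0.2499  0.1169] yaw -89.0 tilt [ 4.e-04 -3.e-03 -1.e+00] F [-0.5 -4.8 -1.3] op 0.111
row [-0.0002  0.1073 -0.0011] [-0.02 -0.17  0.  ]
```

```bash
python3 -m jog '0 0.012 0 0 0 0 0; 0 0.024 0 0 0 0 0; 0 0.036 0 0 0 0 0; 0 0.048 0 0 0 0 0; 0 0.06 0 0 0 0 0; 0 0.072 0 0 0 0 0; 0 0.084 0 0 0 0 0; 0 0.090 0 0 0 0 0'; python3 go.py .504 -.2515 .118 -89
```

```text
time_s: 14.8
position: [0.5216, -0.2514, 0.1169]
tcp_rot: [[0.017, -1.0, 0.002], [-1.0, -0.017, -0.003], [0.003, -0.002, -1.0]]
force: [1.6, -6.0, -4.7]
opening: 0.113
t 14.8 pos [ 0.5216 -0.2514  0.1169] yaw -89.02 tilt [ 0.0024 -0.0031 -1.    ] F [ 1.6 -6.  -4.7] op 0.113
row [-0.0002  0.0176 -0.0011] [-0.13 -0.18 -0.02]
```

```bash
python3 -m jog '0 0.003 0 0 0 0 0; 0 0.006 0 0 0 0 0; 0 0.009 0 0 0 0 0; 0 0.011 0 0 0 0 0; 0 0.012 0 0 0 0 0; 0 0.012 0 0 0 0 0'; python3 go.py .504 -.2515 .118 -89
```

```text
time_s: 15.55
position: [0.5134, -0.2516, 0.1171]
tcp_rot: [[0.016, -1.0, 0.009], [-1.0, -0.016, -0.004], [0.004, -0.009, -1.0]]
force: [9.2, -3.1, -8.7]
opening: 0.113
t 15.55 pos [ 0.5134 -0.2516  0.1171] yaw -89.07 tilt [ 0.0091 -0.0039 -1.    ] F [ 9.2 -3.1 -8.7] op 0.113
row [-0.0002  0.0093 -0.001 ] [-0.52 -0.23 -0.06]
```

```bash
python3 -m jog '0 0.001 0 0 0 0 0; 0 0.002 0 0 0 0 0; 0 0.002 0 0 0 0 0; 0 0.002 0 0 0 0 0'; python3 go.py .504 -.2515 .118 -89
python3 - <<'E'
from k import *
for n,(v,u) in(('scene',(220,60)),('top',(200,370))): 
    p,d=cap(n,n+'9.png')
    c=p[v:v+130,u:u+160]; cv2.imwrite(f'pics/g9{n}.png',cv2.resize(cv2.cvtColor(c,cv2.COLOR_RGB2BGR),None,fx=4,fy=4,interpolation=cv2.INTER_CUBIC))
E
```

```text
time_s: 16.05
position: [0.5133, -0.2516, 0.1171]
tcp_rot: [[0.016, -1.0, 0.013], [-1.0, -0.016, -0.004], [0.005, -0.013, -1.0]]
force: [14.4, -2.1, -11.2]
opening: 0.111
t 16.05 pos [ 0.5133 -0.2516  0.1171] yaw -89.1 tilt [ 0.013  -0.0044 -0.9999] F [ 14.4  -2.1 -11.2] op 0.111
row [-0.0003  0.0093 -0.001 ] [-0.74 -0.26 -0.1 ]
```

View pics/g9scene.png

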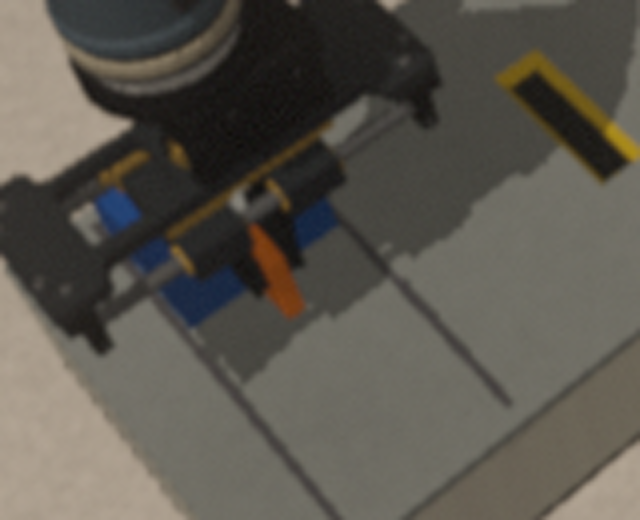

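The hood is hard on its stop: the force is rising with no motion. I'll release, lift, and check the hood.

```bash
python3 -m jog '0 -0.002 0 0 0 0 0.5; 0 -0.002 0 0 0 0 0.5; 0 -0.002 0 0 0 0 0.5; 0 -0.002 0 0 0 0 0.5; 0 -0.002 -0.02 0 0 0 0.5; 0 -0.002 -0.06 0 0 0 0.5; 0 -0.002 -0.1 0 0 0 0.5; 0 -0.002 -0.1 0 0 0 0.5'; python3 go.py .5063 .2526 .22 -94.8
```

```text
time_s: 17.15
position: [0.5092, -0.2502, 0.2198]
tcp_rot: [[0.018, -1.0, 0.002], [-1.0, -0.018, -0.003], [0.003, -0.002, -1.0]]
force: [1.3, -0.1, 0.0]
opening: 0.501
t 17.15 pos [ 0.5092 -0.2502  0.2198] yaw -88.98 tilt [ 0.0021 -0.0028 -1.    ] F [ 1.3 -0.1  0. ] op 0.501
row [-0.5028 -0.006  -0.0016] [-0.12 -0.16  5.82]
```

```bash
python3 -m jog '-0.06 0 0 0 0 0 0.5; -0.12 0 0 0 0 0 0.5; -0.18 0 0 0 0 1 0.5; -0.24 0 0 0 0 2 0.5; -0.3 -0.002 0 0 0 3 0.5; -0.36 -0.004 0 0 0 4 0.5; -0.42 -0.006 0 0 0 5 0.5; -0.47 -0.006 0 0 0 5.82 0.5'; python3 -m jog '-0.02 0 0 0 0 0 0.5;-0.03 0 0 0 0 0 0.5;-0.03 0 0 0 0 0 0.5; -0.03 0 0 0 0 0 0.5;-0.03 0 0 0 0 0 0.5'; python3 go.py .5063 .2526 .22 -94.8
python3 - <<'E'
from k import *
for n,(v,u) in(('scene',(80,200)),('top',(200,370))): 
    p,d=cap(n,n+'10.png'); W=world(n,d)
    c=p[v:v+150,u:u+190]; cv2.imwrite(f'pics/g10{n}.png',cv2.resize(cv2.cvtColor(c,cv2.COLOR_RGB2BGR),None,fx=4,fy=4,interpolation=cv2.INTER_CUBIC))
    hsv=cv2.cvtColor(p,cv2.COLOR_RGB2HSV)
    m=(hsv[...,0]>5)&(hsv[...,0]<18)&(hsv[...,1]>170)&(abs(W[...,0]-.5)<.05)&(abs(W[...,1]+.25)<.04)
    P=W[m];print('fin',m.sum(),P.min(0),P.max(0))
E
```

```text
time_s: 18.15
position: [0.5043, 0.2217, 0.2153]
tcp_rot: [[-0.083, -0.997, -0.005], [-0.997, 0.083, -0.002], [0.002, 0.005, -1.0]]
force: [1.1, 0.1, -0.5]
opening: 0.499
time_s: 18.77
position: [0.5096, 0.249, 0.217]
tcp_rot: [[-0.086, -0.996, -0.0], [-0.996, 0.086, -0.0], [0.0, 0.0, -1.0]]
force: [0.5, 0.4, -0.4]
opening: 0.502
t 18.77 pos [0.5096 0.249  0.217 ] yaw -94.91 tilt [-2.e-04 -3.e-04 -1.e+00] F [ 0.5  0.4 -0.4] op 0.502
row [-0.0033  0.0036 -0.003 ] [ 0.01 -0.02 -0.11]
fin 160 [ 0.50007732 -0.25535959  0.10698567] [ 0.52783495 -0.24544909  0.1540533 ]
fin 85 [ 0.50233372 -0.25717203  0.11058195] [ 0.52484738 -0.24712363  0.15348951]
```

View pics/g10scene.png

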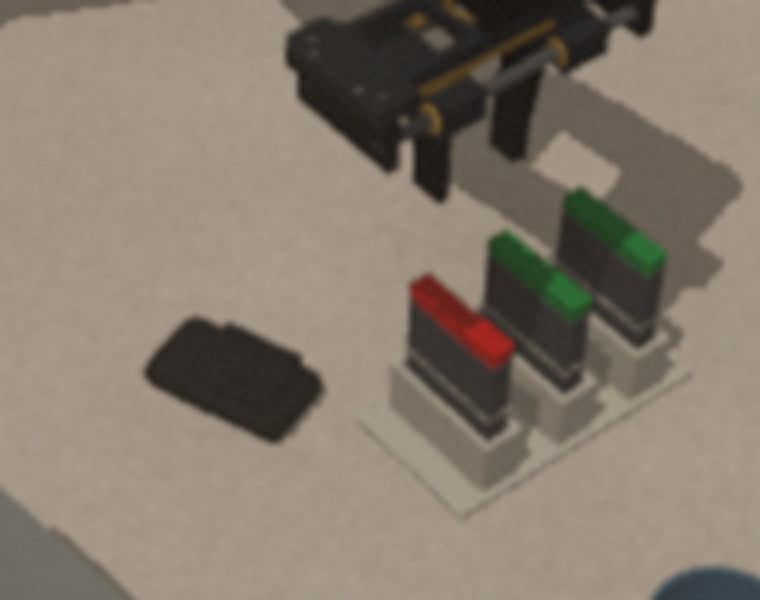

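View pics/g10top.png

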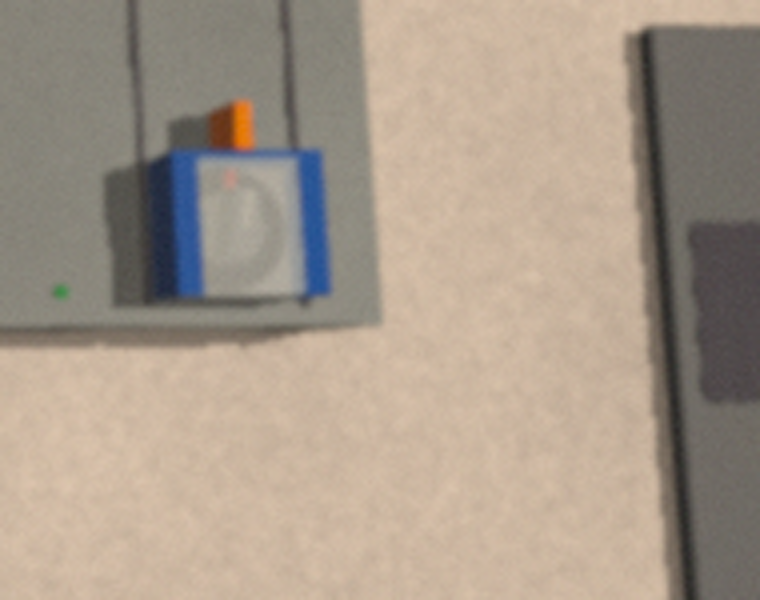

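The hood sits at the front of its rails with the knob and mark visible through it, and the three drives are untouched. I'll measure the fingertip height and the red drive again.

```bash
python3 - <<'E'
from k import *
n='scene'
p,d=capture(n); W=world(n,d); s=read_state(); print(s['position'],s['time_s'])
m=(d>0)&(abs(W[...,0]-.51)<.05)&(abs(W[...,1]-.25)<.07)&(W[...,2]>.15)&(W[...,2]<.29)&(p.mean(-1)<60)
k,l,st,c=cv2.connectedComponentsWithStats(m.astype('uint8'))
for i in range(1,k):
  if st[i,4]>8:
    Q=W[l==i]; b=Q[Q[:,2]<Q[:,2].min()+.015]; print(st[i],Q.min(0),Q.max(0),'bottom mean',b.mean(0))
for z in(.19,.2,.21,.22,.23): print(z,np.round(pix(n,[s['position'][0]+.008,s['position'][1],z]),1))
hsv=cv2.cvtColor(p,cv2.COLOR_RGB2HSV)
m=((hsv[...,0]<8)|(hsv[...,0]>172))&(hsv[...,1]>150)&(abs(W[...,0]-.51)<.08)&(abs(W[...,1]-.25)<.05)&(W[...,2]>.11)
print(cv2.minAreaRect(W[m][:,:2].astype('float32')*1000))
import go; go.go(.5063,.2526,.22,-94.8)
E
```

```text
[0.50959876 0.24957603 0.21705549] 18.925
[325  93   5   5  14] [0.50111809 0.27643729 0.27783264] [0.51045322 0.28023384 0.28772852] bottom mean [0.50465834 0.27813825 0.28379235]
[323  97  13  23 186] [0.50081261 0.26913909 0.22701735] [0.52441575 0.28673431 0.28776179] bottom mean [0.51465022 0.27417161 0.2350661 ]
[303 113  10  17 127] [0.49749092 0.21273178 0.2300542 ] [0.52015419 0.22828674 0.28000199] bottom mean [0.5099112  0.22107066 0.23848834]
0.19 [318.6 137.8]
0.2 [318.8 134.4]
0.21 [319.1 131. ]
0.22 [319.3 127.5]
0.23 [319.6 123.9]
((507.57635498046875, 252.55654907226562), (18.25792694091797, 75.01512908935547), 86.12908935546875)
t 18.93 pos [0.5096 0.2496 0.2171] yaw -94.88 tilt [-0. -0. -1.] F [-0.1  0.6 -0.1] op 0.499
row [-0.0027  0.0035 -0.0029] [-0.   -0.   -0.08]
```

```bash
python3 - <<'E'
from k import *
n='scene'
p,d=capture(n); W=world(n,d)
m=(d>0)&(p.mean(-1)<60)
for (u0,u1,v0,v1) in((270,300,80,125),(340,370,80,110)):
    M=np.zeros_like(m);M[v0:v1,u0:u1]=1;M&=m&(W[...,2]>.13)
    Q=W[M]; b=Q[Q[:,2]<np.percentile(Q[:,2],15)]; print(len(Q),np.percentile(Q[:,2],[0,2,5,15,50,95]),b.mean(0))
E
```

```text
764 [0.29890711 0.30326631 0.30564248 0.31363816 0.33912209 0.34287296] [0.50666041 0.16455793 0.30756119]
221 [0.29962579 0.30097453 0.30371594 0.30735484 0.31828539 0.33115011] [0.54062756 0.31513549 0.30441835]
```

The gripper body sits about 72 mm above the tips, so it clears the green caps. Descending to the red drive.

```bash
python3 -m jog '-0.0027 0.003 0 0 0 0 0.5; -0.0027 0.003 0.03 0 0 0 0.5; -0.0027 0.003 0.06 0 0 0 0.5; -0.0027 0.003 0.08 0 0 0 0.5; -0.0027 0.003 0.08 0 0 0 0.5; -0.0027 0.003 0.08 0 0 0 0.5'; python3 go.py .5063 .2526 .069 -94.8
python3 - <<'E'
from k import *
for n,(v,u) in(('scene',(80,200)),): 
    p,d=cap(n,n+'11.png'); W=world(n,d)
    c=p[v:v+150,u:u+190]; cv2.imwrite(f'pics/g11{n}.png',cv2.resize(cv2.cvtColor(c,cv2.COLOR_RGB2BGR),None,fx=4,fy=4,interpolation=cv2.INTER_CUBIC))
E
```

```text
time_s: 19.73
position: [0.5073, 0.2535, 0.1377]
tcp_rot: [[-0.084, -0.996, 0.001], [-0.996, 0.084, 0.0], [-0.001, -0.001, -1.0]]
force: [0.3, -0.2, -0.2]
opening: 0.493
t 19.73 pos [0.5073 0.2535 0.1377] yaw -94.81 tilt [ 1.4e-03  4.0e-04 -1.0e+00] F [ 0.3 -0.2 -0.2] op 0.493
row [0.001  0.001  0.0687] [-0.08  0.03 -0.01]
```

View pics/g11scene.png

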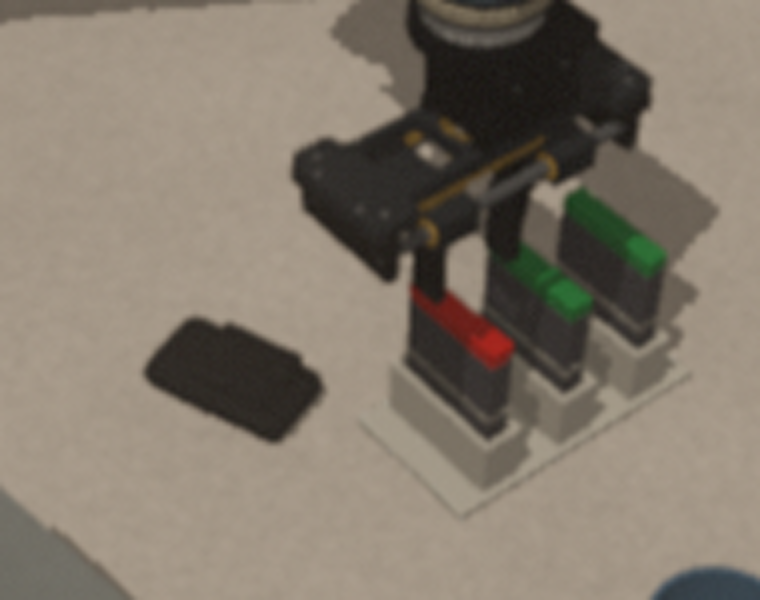

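```bash
python3 -m jog '0 0 0.015 0 0 0 0.5; 0 0 0.03 0 0 0 0.5; 0 0 0.045 0 0 0 0.5; 0 0 0.058 0 0 0 0.5; 0 0 0.068 0 0 0 0.5; 0 0 0.068 0 0 0 0.5;0 0 0.068 0 0 0 0.5'; python3 go.py .5063 .2526 .069 -94.8
python3 - <<'E'
from k import *
for n,(v,u) in(('scene',(80,200)),): 
    p,d=cap(n,n+'12.png'); W=world(n,d)
    c=p[v:v+150,u:u+190]; cv2.imwrite(f'pics/g12{n}.png',cv2.resize(cv2.cvtColor(c,cv2.COLOR_RGB2BGR),None,fx=4,fy=4,interpolation=cv2.INTER_CUBIC))
E
```

```text
time_s: 20.65
position: [0.5071, 0.2533, 0.0692]
tcp_rot: [[-0.084, -0.996, 0.001], [-0.996, 0.084, 0.0], [-0.0, -0.001, -1.0]]
force: [0.7, 0.9, 0.1]
opening: 0.498
t 20.65 pos [0.5071 0.2533 0.0692] yaw -94.82 tilt [ 6.e-04  2.e-04 -1.e+00] F [0.7 0.9 0.1] op 0.498
row [0.0008 0.0007 0.0002] [-0.04  0.01 -0.02]
```

View pics/g12scene.png

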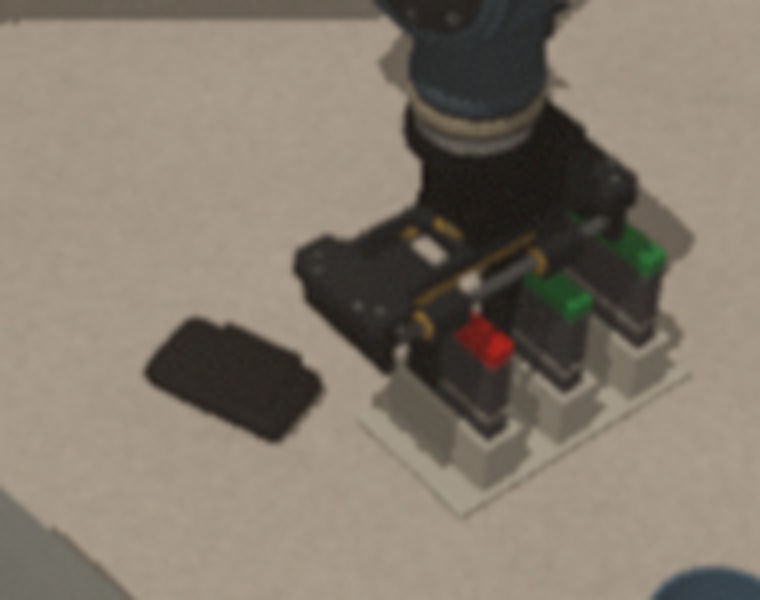

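The fingers straddle the red drive, with its cap at (485,340) in the crop between them. Closing.

```bash
python3 -m jog '0 0 0 0 0 0 0; 0 0 0 0 0 0 0; 0 0 0 0 0 0 0; 0 0 0 0 0 0 0; 0 0 0 0 0 0 0; 0 0 0 0 0 0 0'; python3 go.py .5063 .2526 .069 -94.8;
```

```text
time_s: 21.45
position: [0.5068, 0.2532, 0.0691]
tcp_rot: [[-0.084, -0.996, 0.0], [-0.996, 0.084, -0.0], [0.0, -0.0, -1.0]]
force: [-1.9, 0.0, 1.8]
opening: 0.184
t 21.45 pos [0.5068 0.2532 0.0691] yaw -94.81 tilt [ 1.e-04 -0.e+00 -1.e+00] F [-1.9  0.   1.8] op 0.184
row [0.0006 0.0004 0.0001] [-0.   -0.   -0.01]
```

16 mm gripped. Lifting.

```bash
python3 -m jog '0 0 0 0 0 0 0; 0 0 -0.015 0 0 0 0; 0 0 -0.035 0 0 0 0; 0 0 -0.06 0 0 0 0; 0 0 -0.09 0 0 0 0; 0 0 -0.12 0 0 0 0;0 0 -0.145 0 0 0 0; 0 0 -0.145 0 0 0 0'; python3 go.py .5213 -.0857 .215 -89;python3 - <<'E'
from k import *
for n,(v,u) in(('scene',(60,200)),): 
    p,d=cap(n,n+'13.png'); W=world(n,d)
    c=p[v:v+150,u:u+190]; cv2.imwrite(f'pics/g13{n}.png',cv2.resize(cv2.cvtColor(c,cv2.COLOR_RGB2BGR),None,fx=4,fy=4,interpolation=cv2.INTER_CUBIC))
E
```

```text
time_s: 22.45
position: [0.508, 0.2536, 0.2163]
tcp_rot: [[-0.084, -0.996, 0.005], [-0.996, 0.084, 0.001], [-0.002, -0.005, -1.0]]
force: [0.8, 0.4, -2.5]
opening: 0.185
t 22.45 pos [0.508  0.2536 0.2163] yaw -94.81 tilt [ 0.0051  0.0015 -1.    ] F [ 0.8  0.4 -2.5] op 0.185
row [ 0.337  -0.0417  0.0008] [-0.29  0.09 -5.81]
```

View pics/g13scene.png

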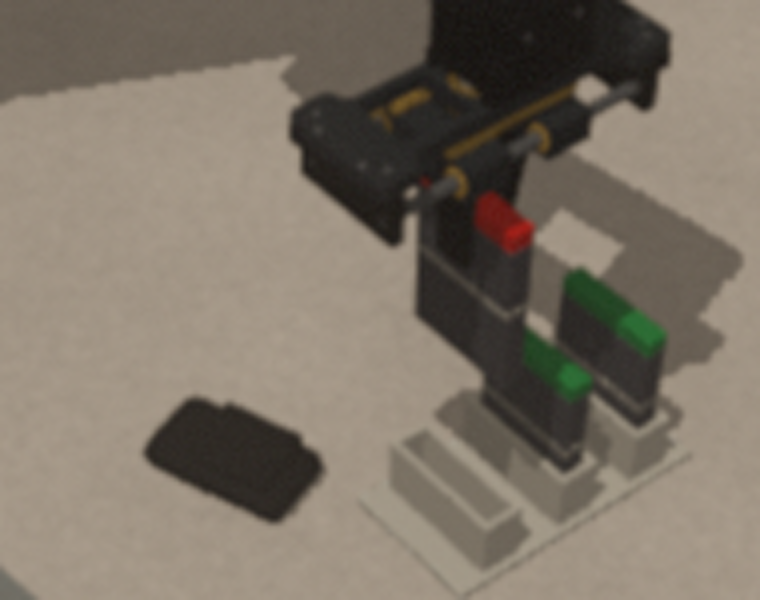

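The drive hangs upright in the grip and both green drives are still in their bays. Moving over the slot.

```bash
python3 -m jog '0.03 -0.004 0 0 0 0 0; 0.08 -0.01 0 0 0 -1 0; 0.13 -0.016 0 0 0 -2 0; 0.18 -0.022 0 0 0 -3 0; 0.23 -0.028 0 0 0 -4 0; 0.28 -0.034 0 0 0 -5 0; 0.32 -0.039 0 0 0 -5.8 0; 0.337 -0.0417 0 0 0 -5.8 0'; python3 -m jog '0 0 0 0 0 0 0; 0 0 0 0 0 0 0; 0 0 0 0 0 0 0; 0 0 0 0 0 0 0';  python3 go.py .5213 -.0857 .175 -89;python3 - <<'E'
from k import *
for n,(v,u) in(('scene',(150,120)),('top',(160,290))): 
    p,d=cap(n,n+'14.png'); np.savez('/tmp/'+n+'14',p=p,d=d)
    c=p[v:v+140,u:u+180]; cv2.imwrite(f'pics/g14{n}.png',cv2.resize(cv2.cvtColor(c,cv2.COLOR_RGB2BGR),None,fx=4,fy=4,interpolation=cv2.INTER_CUBIC))
E
```

```text
time_s: 23.5
position: [0.519, -0.0879, 0.2125]
tcp_rot: [[0.014, -1.0, -0.003], [-1.0, -0.014, 0.001], [-0.001, 0.003, -1.0]]
force: [-0.5, -0.5, -2.7]
opening: 0.182
time_s: 24.0
position: [0.5199, -0.085, 0.214]
tcp_rot: [[0.019, -1.0, -0.0], [-1.0, -0.019, 0.0], [-0.0, 0.0, -1.0]]
force: [-0.4, 0.1, -3.2]
opening: 0.18
t 24.0 pos [ 0.5199 -0.085   0.214 ] yaw -88.92 tilt [-0.e+00  2.e-04 -1.e+00] F [-0.4  0.1 -3.2] op 0.18
row [ 0.0007 -0.0014  0.039 ] [0.   0.01 0.08]
```

View pics/g14scene.png

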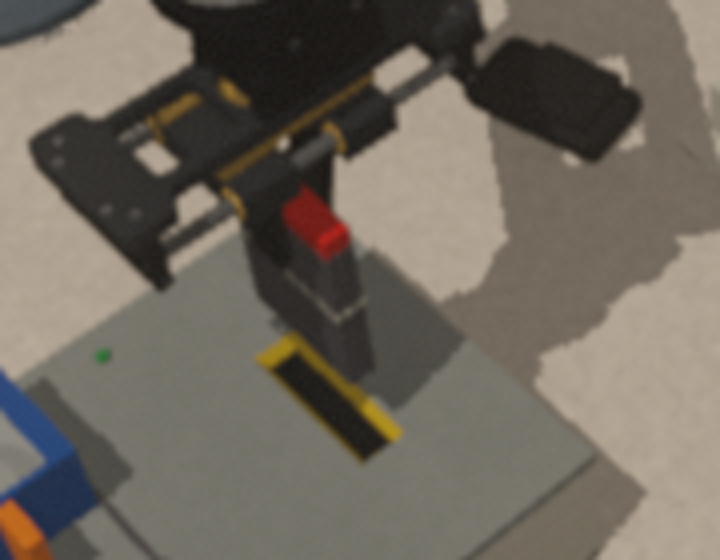

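View pics/g14top.png

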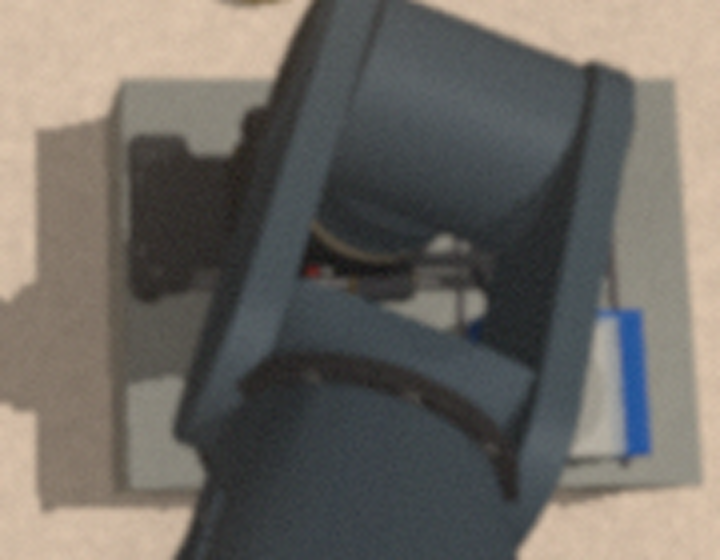

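```bash
python3 - <<'E'
from k import *
n='scene'; z=np.load('/tmp/scene14.npz'); p,d=z['p'],z['d']; W=world(n,d)
c=p[150+40:150+105,120+55:120+105]; cv2.imwrite('pics/g14z.png',cv2.resize(cv2.cvtColor(c,cv2.COLOR_RGB2BGR),None,fx=9,fy=9,interpolation=cv2.INTER_CUBIC))
f=lambda u,v,z:np.round(ray(n,120+(u-1.5)/4,150+(v-1.5)/4,z)*1000,1)
print('line corners',f(336,319,.206),f(366,302,.206))
# yellow end of slot, same camera: corners +x
print('slot corners z.1: -x,-y',f(256,358,.1),'-x+y',f(293,333,.1),'+x+y',f(402,434,.1),'+x-y',f(363,462,.1))
M=(abs(W[...,0]-.52)<.06)&(abs(W[...,1]+.085)<.03)&(W[...,2]>.165)&(W[...,2]<.255)
Q=W[M]; print(M.sum(),Q.min(0),Q.max(0),np.percentile(Q[:,0],[90,95,98]))
hsv=cv2.cvtColor(p,cv2.COLOR_RGB2HSV)
m=((hsv[...,0]<8)|(hsv[...,0]>172))&(hsv[...,1]>150)&(abs(W[...,0]-.52)<.08)&(abs(W[...,1]+.08)<.04)
P=W[m];print('redcap',m.sum(),P.mean(0),P.min(0),P.max(0))
E
```

```text
line corners [555.8 -91.2 206. ] [557.5 -75.  206. ]
slot corners z.1: -x,-y [476.1 -98.2 100. ] -x+y [476.2 -74.5 100. ] +x+y [564.4 -72.  100. ] +x-y [564.2 -96.7 100. ]
690 [ 0.48094421 -0.10168855  0.16504597] [ 0.55843971 -0.06488849  0.25493603] [0.55681954 0.55728354 0.55766867]
redcap 169 [ 0.54363714 -0.08558056  0.26049029] [ 0.52276295 -0.10236643  0.24776198] [ 0.55852058 -0.07517905  0.30303993]
```

View pics/g14z.png

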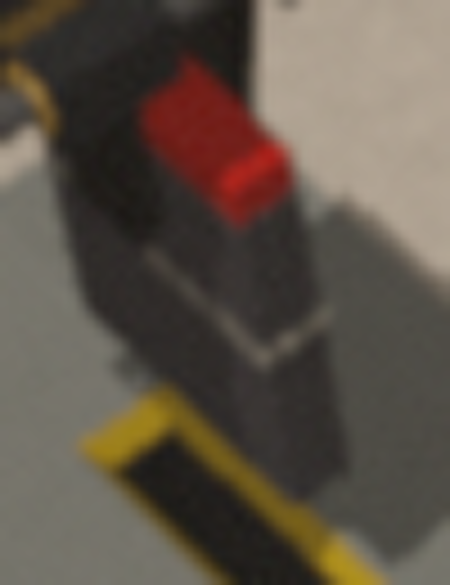

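Measured in the same camera, the drive needs about +1.4 mm in x and -1 mm in y. I'll centre it, lower to just above the mouth, and then feel my way in.

```bash
python3 -m jog '0.001 -0.0014 0 0 0 0 0; 0.001 -0.0014 0.01 0 0 0 0; 0.001 -0.0014 0.02 0 0 0 0; 0.001 -0.0014 0.03 0 0 0 0; 0.001 -0.0014 0.042 0 0 0 0; 0.001 -0.0014 0.042 0 0 0 0; 0.001 -0.0014 0.042 0 0 0 0'; python3 go.py .5213 -.086 .108 -89
```

```text
time_s: 24.98
position: [0.5216, -0.0872, 0.1719]
tcp_rot: [[0.017, -1.0, 0.0], [-1.0, -0.017, -0.0], [0.0, -0.0, -1.0]]
force: [0.6, -0.3, -2.7]
opening: 0.18
t 24.98 pos [ 0.5216 -0.0872  0.1719] yaw -89.01 tilt [ 2.e-04 -1.e-04 -1.e+00] F [ 0.6 -0.3 -2.7] op 0.18
row [-0.0012  0.0003  0.0639] [-0.01 -0.   -0.01]
```

```bash
python3 -m jog '-0.001 0 0 0 0 0 0; -0.001 0 0.005 0 0 0 0; -0.001 0 0.01 0 0 0 0; -0.001 0 0.013 0 0 0 0; -0.001 0 0.013 0 0 0 0; -0.001 0 0.013 0 0 0 0'; python3 go.py .5213 -.086 .108 -89;python3 - <<'E'
from k import *
for n,(v,u) in(('scene',(190,165)),): 
    p,d=cap(n,n+'15.png'); np.savez('/tmp/'+n+'15',p=p,d=d)
    c=p[v:v+80,u:u+70]; cv2.imwrite(f'pics/g15{n}.png',cv2.resize(cv2.cvtColor(c,cv2.COLOR_RGB2BGR),None,fx=7,fy=7,interpolation=cv2.INTER_CUBIC))
E
```

```text
time_s: 25.72
position: [0.5214, -0.0862, 0.1589]
tcp_rot: [[0.017, -1.0, 0.0], [-1.0, -0.017, -0.0], [0.0, -0.0, -1.0]]
force: [0.2, 0.7, -2.4]
opening: 0.186
t 25.73 pos [ 0.5214 -0.0862  0.1589] yaw -89.02 tilt [ 1.e-04 -0.e+00 -1.e+00] F [ 0.2  0.7 -2.4] op 0.186
row [-0.0002  0.0001  0.0509] [-0.   -0.   -0.02]
```

View pics/g15scene.png

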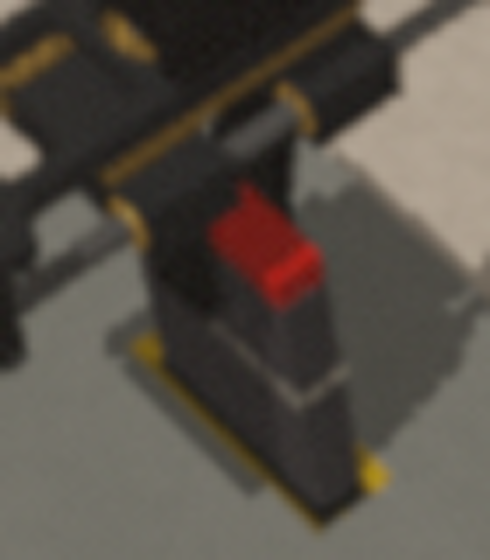

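The drive's lower end sits inside the yellow bevel on all sides at no load. Continuing down slowly.

```bash
python3 -m jog '0 0 0.003 0 0 0 0; 0 0 0.006 0 0 0 0; 0 0 0.009 0 0 0 0; 0 0 0.012 0 0 0 0; 0 0 0.012 0 0 0 0; 0 0 0.012 0 0 0 0'; python3 go.py .5213 -.086 .108 -89
```

```text
time_s: 26.52
position: [0.5214, -0.0862, 0.147]
tcp_rot: [[0.017, -1.0, 0.0], [-1.0, -0.017, -0.0], [0.0, -0.0, -1.0]]
force: [0.2, -0.2, -2.9]
opening: 0.18
t 26.52 pos [ 0.5214 -0.0862  0.147 ] yaw -89.02 tilt [ 1.e-04 -0.e+00 -1.e+00] F [ 0.2 -0.2 -2.9] op 0.18
row [-0.0002  0.0001  0.039 ] [-0.01 -0.   -0.02]
```

Bottom at about 84 mm, with no contact force. It is past the bevel and in the slot.

```bash
python3 -m jog '0 0 0.004 0 0 0 0; 0 0 0.008 0 0 0 0; 0 0 0.012 0 0 0 0; 0 0 0.016 0 0 0 0; 0 0 0.02 0 0 0 0; 0 0 0.02 0 0 0 0'; python3 go.py .5213 -.086 .108 -89
```

```text
time_s: 27.28
position: [0.5211, -0.086, 0.1265]
tcp_rot: [[0.017, -1.0, -0.001], [-1.0, -0.017, 0.0], [-0.0, 0.001, -1.0]]
force: [-0.5, -0.1, -2.0]
opening: 0.18
t 27.27 pos [ 0.5211 -0.086   0.1265] yaw -89.02 tilt [-9.e-04  4.e-04 -1.e+00] F [-0.5 -0.1 -2. ] op 0.18
row [ 0.     -0.0003  0.0185] [ 0.05  0.02 -0.02]
```

```bash
python3 -m jog '0 0 0.004 0 0 0 0; 0 0 0.008 0 0 0 0; 0 0 0.012 0 0 0 0; 0 0 0.016 0 0 0 0; 0 0 0.0188 0 0 0 0; 0 0 0.0188 0 0 0 0; 0 0 0.0188 0 0 0 0'; python3 go.py .5213 -.086 .108 -89;python3 - <<'E'
from k import *
for n,(v,u) in(('scene',(190,165)),('top',(160,290))): 
    p,d=cap(n,n+'16.png'); np.savez('/tmp/'+n+'16',p=p,d=d)
    k=7 if n=='scene' else 4
    c=p[v:v+80,u:u+70] if n=='scene' else p[v:v+140,u:u+180]; cv2.imwrite(f'pics/g16{n}.png',cv2.resize(cv2.cvtColor(c,cv2.COLOR_RGB2BGR),None,fx=k,fy=k,interpolation=cv2.INTER_CUBIC))
    W=world(n,d); hsv=cv2.cvtColor(p,cv2.COLOR_RGB2HSV)
    m=((hsv[...,0]<8)|(hsv[...,0]>172))&(hsv[...,1]>150)&(abs(W[...,0]-.52)<.08)&(abs(W[...,1]+.08)<.04)
    P=W[m]; print(n,m.sum(),np.percentile(P[:,2],[5,25,50,75,90]) if m.sum() else '')
E
```

```text
time_s: 28.15
position: [0.5215, -0.0861, 0.1082]
tcp_rot: [[0.017, -1.0, 0.0], [-1.0, -0.017, -0.0], [0.0, -0.0, -1.0]]
force: [0.2, 0.2, -3.3]
opening: 0.182
t 28.15 pos [ 0.5215 -0.0861  0.1082] yaw -89.01 tilt [ 2.e-04 -1.e-04 -1.e+00] F [ 0.2  0.2 -3.3] op 0.182
row [-0.0001  0.0002  0.0002] [-0.01 -0.   -0.01]
scene 146 [0.14577237 0.15224243 0.15493603 0.15621973 0.15708793]
top 0
```

View pics/g16scene.png

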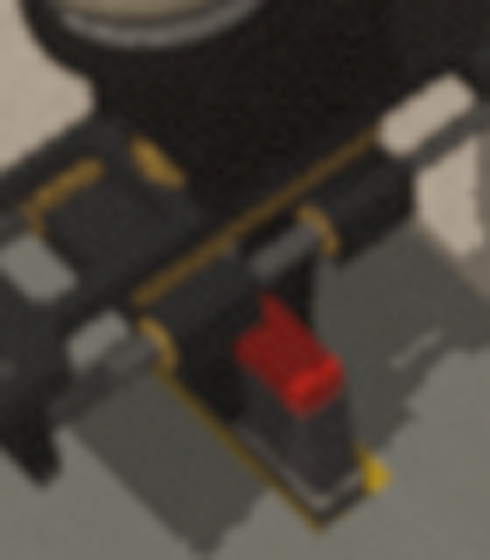

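```bash
echo
python3 - <<'E'
from k import *
n='scene'
p,d=cap(n,'scene17.png'); W=world(n,d)
hsv=cv2.cvtColor(p,cv2.COLOR_RGB2HSV)
m=(hsv[...,0]>5)&(hsv[...,0]<18)&(hsv[...,1]>170)&(abs(W[...,0]-.5)<.06)&(abs(W[...,1]+.25)<.04)
print('fin',W[m].min(0),W[m].max(0)); print('pred line pix +x faces',pix(n,[.5593,-.0933,.1]),pix(n,[.5593,-.0773,.1]))
s=read_state();print(s['force'],s['opening'],s['time_s'])
E
```

```text
fin [ 0.49902543 -0.25527399  0.10516085] [ 0.52796334 -0.24598251  0.15452459]
pred line pix +x faces (np.float64(210.1907657630959), np.float64(262.6289241726838)) (np.float64(216.4794614279578), np.float64(258.0783164952058))
[-0.3053853   0.29231624 -2.60901529] 0.1821035181960355 28.3
```

View pics/scene17.png

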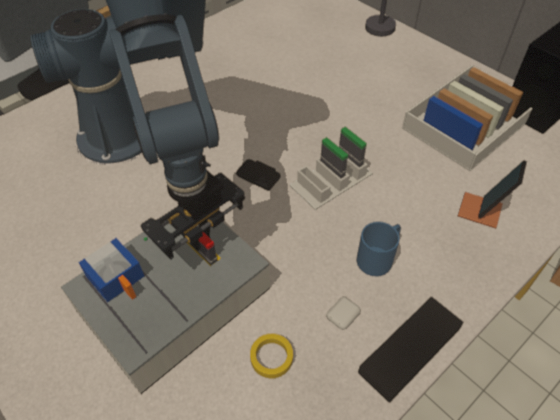

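View pics/g16top.png

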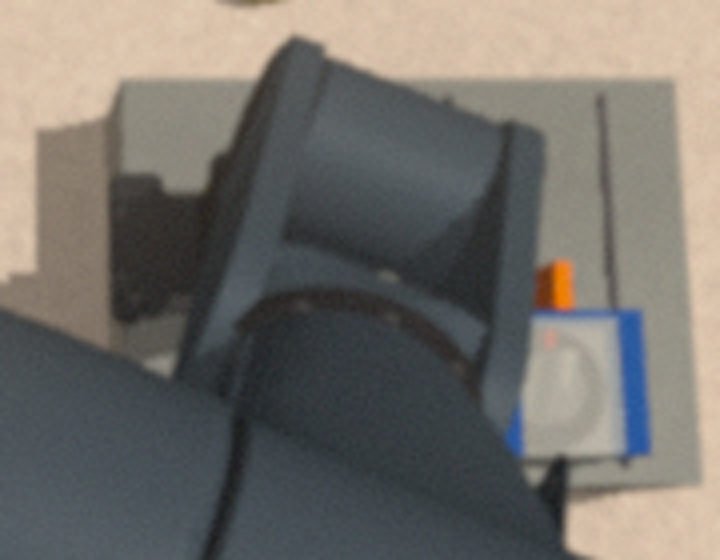

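The white line's corner is at pixel (210.4,261.4), against (210.2,262.6) predicted for a line level with the eraser's top. The hood is home, the knob is on the mark, and everything else is undisturbed. Handing in.

```bash
python3 -c "from rig import *; print(hand_in()); s=read_state(); print(s['time_s'],s['position'],s['opening'],s['force'])"
```

```text
the job is handed in; nothing more can be done
None
the job is handed in; nothing more can be done
```

I turned the knob to the red mark, slid the hood onto its stop, and lowered the red drive into the slot. I handed in at about 28.3 s with the drive still gripped there; the hand-in gives no verdict.

**Last checks:**
- **Knob:** the pointer was at about -11.2° and the mark at -10 to -12° when I checked before covering it. At the end the top picture, through the clear hood, showed nothing that disagreed.
- **Hood:** it stood against its stop. Pushing 2 mm further raised the force from 9 to 14 N with no motion. The fin did not move afterwards.
- **Drive:** it was upright with the jaws open 16 mm. The cap top was at about 156 mm, against 155 mm for a line level with the eraser's top. The line was within about 1 pixel of its predicted place. I felt no side contact, so by position its lower end hangs about 39 mm above the slot floor.
- **Everything else:** the green drives, mug, mouse, tape roll and earbud case looked undisturbed in the last picture.

**What disagreed or failed:**
- **Fingertip height:** the tips were about 27 mm higher than the reported TCP implies, so the first close on the knob missed. I corrected for this in every later height.
- **Cameras:** the two cameras differed by 3–4 mm, so I used their mean, plus the drive's position relative to the slot as the scene camera saw it.

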